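# Hang the dial thermometer up to dry by way of the sloping rest

### The job

The dial thermometer lies on its back on the bench. Pick it up and lay it face outwards in the sloping blue rest (stem in the V groove, tip on the foot stop, back of the dial on the pad) and let go. Then take it again and hang it upright in the hanger's fork, collar fully down between the orange ridges, face towards the fork's open side, leaving the two jars, the bowl and the scraper where they are.

Things in the scene. Friction and masses are not known exactly. Their poses are not given: they have to be found in the camera images.
- thermo_dial (a point): Centre (half-way through) of the dial of the loose dial thermometer, 196 mm long, 0.11-0.22 kg. Dial: dark steel disc, 90 mm diameter (too wide to grip across), 32 mm thick, flat back, white face with red needle. Starts flat on the bench, face up, stem outwards or to the robot's left. Axes: +x along the stem to its tip, +z out of the face, y across. Grip it over its thickness at the rim opposite the stem
- thermo_collar (a point): The thermometer's brass collar (32 mm diameter, 16 mm long) joins dial and stem on one axis in the dial's mid-plane. This point: on that axis at the collar's lower end, where the stem begins; axes as thermo_dial. Along x from here: stem 0 to 90 mm, collar 0 to -16, dial -16 to -106 (centre -61), centre of mass about -30. 16 mm above the bench when lying; +x points down when upright
- thermo_stem (a point): Point on the axis of the thermometer's straight steel stem (12 mm diameter, 90 mm long), 20 mm from the collar: the place to pick it up. Axes as thermo_dial. At the start it is 16 mm above the bench
- thermo_face (a point): Centre of the dial's white face, 16 mm from thermo_dial along +z
- rest_seat (a point): Where thermo_collar comes to lie in the fixed sloping rest (blue base plate 190 x 100 mm, aluminium spine sloping 55 degrees, high end to the robot's right), 118 mm above the bench. Axes are those of the thermometer lying home: +x down the slope along the stem, 55 degrees below level; +z out of the slope, up and to the robot's left; y level. From x = -20 to 50 mm there is free room for fingers, to z = -38 mm
- rest_pad (a point): Centre of the rest's flat blue pad that carries the back of the dial: 70 mm wide (y), 32 mm along the slope, at x = -36, z = -16 mm from rest_seat, same axes. The upper half of the dial stands free above the pad, with room behind it for a finger: pad and spine end at x = -52 mm
- rest_foot (a point): The rest's foot stop where the stem's tip bears, at x = 90 mm from rest_seat, same axes; 8 mm thick, reaching to z = 12 mm. Just above it, from x = 50 to 85 mm of rest_seat, is the blue V groove that carries the stem: open towards +z, about 37 mm wide over its walls, walls reaching z = 7 mm
- hanger_seat (a point): Where thermo_collar is when hung home: on the top face of the fixed hanger's level aluminium fork, 130 mm above the bench. +x level, out of the fork's open mouth; z up. Slot between the tines 17 mm wide, ending 9 mm behind this point. The hung thermometer has its +x down, its +z (face) along this +x, its tip 40 mm above the bench
- hanger_mouth (a point): Front end of the fork between its tines, 27 mm in +x from hanger_seat. Fork 52 mm wide; orange ridges 5 mm high, 6 mm wide across the tines (slot left open) with inner faces 18.5 mm before and behind the seat; the collar drops between them. Post 62 mm behind the seat, not above the fork. Blue base plate 180 x 120 mm, steel drip dish with rim 22 mm above the bench
- jar_gravel: Bystander: grey sample jar with brass lid, 72 mm diameter, 115 mm high; origin at the centre of its underside
- jar_resin: Bystander: amber sample jar with green lid, 68 mm diameter, 100 mm high; origin at the centre of its underside
- bowl: Bystander: steel sample bowl, 96 mm rim diameter, 40 mm high; origin at the centre of its underside
- scraper: Bystander: orange-handled scraper 200 mm long lying on the bench; origin at its underside
There are look-alikes about, which are no part of the job. What is shaped like the part that bears thermo_dial but brown or purple is not meant.

How it is judged:
By the outcome, as a careful person would: the job done as asked, in the order asked, and still so for the second after the job is handed in, with the robot touching nothing.
It also fails if it takes over 72 s, if anything falls off the work surface, if the arm or the gripper's body presses on something with over 40 N, if the wrist force passes 120 N, or if a joint passes its speed limit or range.

### The arm

A 6-joint arm with a two-finger parallel gripper is mounted at the origin on the work surface. World frame = base frame: x ahead of the robot, y to its left, z up, the work surface at z = 0. Lengths are in mm, angles in rad, forces in N, time in s.
With the tool pointing down it reaches from about 400 to 825 mm from the base axis. Payload 7 kg.
Tool frame: the origin (TCP) lies midway between the tips of the shut fingers; the grasp point (between the pads) lies 19 mm behind it; x points along the fingers, y is the direction in which the jaws open and shut, and the axes are right-handed (so a half turn about x gives the same grasp; the last joint's range is limited). The gripper opens to 88 mm and grips with 3 to 60 N. Pads are 19 mm wide; open, the fingers measure 130 mm over their backs; the gripper's body (78 mm by 193 mm) begins 47 mm behind the grasp point.
Start: joints at [1.444, 0.359, 0.012, 0, -1.224, -0.288], TCP at [272.035, 617.731, 189.961] pointing down, gripper open.
Joint ranges: [-3.07, 3.07], [-1.43, 2.12], [-1.02, 1.25], [-3.03, 1.67], [-3.05, -0], [-3.03, 3.03]. Speed limits (rad/s): [2.39, 2.39, 3.01, 3.14, 3.14, 3.14].

### API

Orientations are given as a unit quaternion [w, x, y, z].
In Python, from bench import r, eyes, close_job gives the robot as it stands.
- The arm moves only by the shell command python3 -m inch 'ROWS' [FORCE]. ROWS is JSON, a list of rows, each an object with "fingers": the opening, from -1 (shut) to 1 (fully open), so that 0 is half open; "linear": the shift along the world's x, y, z in cm, a list of three; "turn": the turn, a rotation vector about the world's x, y, z in rad, a list of three. In form: [{"fingers": fingers, "linear": [x, y, z], "turn": [wx, wy, wz]}, ...]. A call has 1 to 20 rows; each row is the pose to reach, as a shift and turn from the pose commanded when the call began; what a row does not reach only later rows make up. A row lasts 1/10 s, in which the tool goes at most 50 mm and 8.59 degrees, less where a joint would pass 70% of its speed; a pose out of reach is approached as far as the arm can. A call with a gripper value outside its range is refused whole. The fingers move at their own pace and stop on an object; FORCE is the grip in N (left out, the last holds). Time passes only in rows, so rows that repeat a pose let the fingers close. It gives the time, the measured TCP pose, the force and the opening at its end, in the units of the state.
- r.state(): the state, without advancing time (a new reading comes with each control period).
- eyes.snapshot(name): name is "scene" or "top" or "wrist"; returns a dict with "color" (480x640x3 uint8, blue, green, red), "z_map" (480x640 float32, mm along the optical axis (not along the pixel's ray), 0 where there is no reading), "intrinsics" (3x3 intrinsics, pixels), "rvec" (rotation vector, rad) and "tvec" (3), from world to camera coordinates, as OpenCV has them. Camera axes: x right, y down, z forward; pixel columns grow to the right and rows downward; lengths in mm; the calibration is good to about 2 mm. A picture is of the moment at which its call begins.
- close_job(): hands the job in, once; it reports no verdict.
The state is a dict: "time_s": time; "joints": joint angles; "qd": joint speeds; "effort": joint torques, N m; "tcp_pos": TCP position; "tcp_rot": TCP orientation; "wrist_force": force on the tool from outside, world axes, zero at the start; "ft_torque": the same for the moment, N m; "width": finger opening in mm.
Only numpy, scipy, OpenCV 4.12 (cv2) and the standard library are available. Lean on these libraries where they do the work, as an engineer would, in place of code of your own. Each camera call takes 0.05 s, during which the arm holds its last target. There are 200 camera calls.

## Working session

There is one attempt and no reset: what is moved stays moved. The work goes in short steps, Python scripts to look and compute and a shell command to move; the robot and the scene stay as the last step left them, time stands still between calls to the robot, and variables do not carry over. Pictures are saved under pics/ and viewed, about 8 in all and at most 12, crops included, and the job is handed in when it is done.

```bash
ls; mkdir -p pics
cat > h.py <<'E'
import numpy as np, cv2
from scipy.spatial.transform import Rotation as R
from bench import r, eyes
def snap(n):
    s=eyes.snapshot(n); np.savez(f'{n}.npz',**s); return s
def load(n): return dict(np.load(f'{n}.npz'))
def cloud(s):
    K=s['intrinsics'];z=s['z_map'].astype(float);v,u=np.mgrid[:480,:640]
    c=np.stack([(u-K[0,2])/K[0,0]*z,(v-K[1,2])/K[1,1]*z,z],-1)
    M=cv2.Rodrigues(np.array(s['rvec'],float))[0]
    p=(c-np.array(s['tvec'],float).ravel())@M; p[z==0]=np.nan
    return p
def proj(s,P):
    return cv2.projectPoints(np.array(P,float).reshape(-1,3),np.array(s['rvec'],float),np.array(s['tvec'],float),s['intrinsics'],None)[0][:,0]
E
python3 - <<'E'
from h import *
for n in('scene','top'):
    s=snap(n); cv2.imwrite(f'pics/{n}0.png',s['color'])
print(r.state())
E
```

```text
pics
{'time_s': 0.1, 'joints': array([ 1.44408418e+00,  3.59362208e-01,  1.11707376e-02, -3.18107560e-04,
       -1.22411357e+00, -2.88143631e-01]), 'qd': array([ 0.00125247, -0.00258884,  0.00127274,  0.00132715,  0.00059587,
       -0.00121723]), 'effort': array([-1.25321283e-03, -5.84164882e+01,  2.93748540e+01,  7.01544330e+00,
        1.01575674e-02, -5.06521997e-05]), 'tcp_pos': array([271.86519126, 617.29512089, 189.09315801]), 'tcp_rot': array([ 0.14512135, -0.69187865,  0.14620175,  0.69200345]), 'wrist_force': array([0.90752221, 0.14469193, 0.50840401]), 'ft_torque': array([ 0.03695751, -0.00720747, -0.05827711]), 'width': 87.94318366453528}
```

View pics/top0.png

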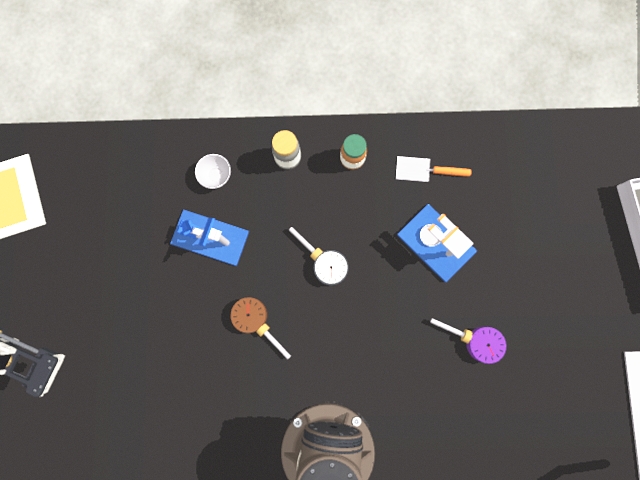

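View pics/scene0.png

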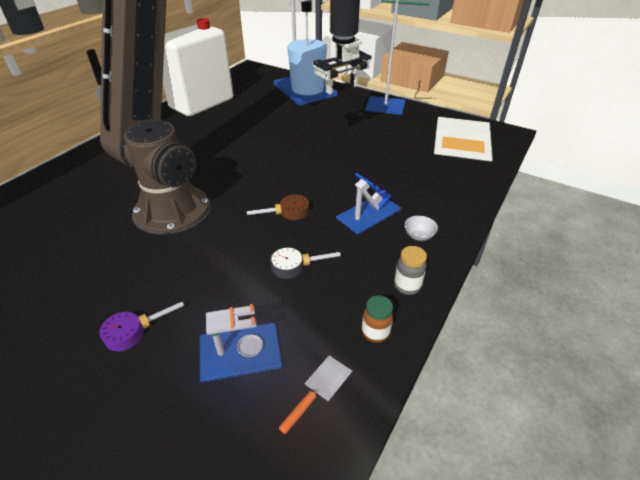

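The top picture shows three candidates: the white-faced dial at (331,268), a brown one at (249,315) and a purple one at (487,345). By the description I choose the white dial. The rest is at (209,237), the hanger at (437,243) and the bystanders lie along the far edge.

```bash
cat > m.py <<'E'
from h import *
s=load('top'); p=cloud(s); c=s['color']; hsv=cv2.cvtColor(c,cv2.COLOR_BGR2HSV)
def box(u0,u1,v0,v1):
    m=np.zeros((480,640),bool); m[v0:v1,u0:u1]=1; return m
print('cam',-cv2.Rodrigues(s['rvec'])[0].T@s['tvec'].ravel(), s['intrinsics'][0,0])
th=box(283,352,222,290)&(p[...,2]>5)
q=p[th]; print('th n',len(q), 'z pct',np.percentile(q[:,2],[5,25,50,75,95]))
face=th&(p[...,2]>26); cnt=np.argwhere(face)[:,::-1].astype(np.float32)
(cu,cv_),rad=cv2.minEnclosingCircle(cnt); fx=p[face]
print('face centre',np.median(fx,0),(fx.min(0)+fx.max(0))/2,np.ptp(fx,axis=0),'px',cu,cv_,rad)
fc=(fx.min(0)+fx.max(0))/2
d=np.linalg.norm(q[:,:2]-fc[:2],axis=1); st=q[d>62]; ctr=st[:,:2].mean(0)
far=q[d.argmax()]; print('tip',far,d.max(),'yaw pts',np.degrees(np.arctan2(*(ctr-fc[:2])[::-1])), 'stem z',np.percentile(st[:,2],[50,90]))
# plates
blue=(abs(hsv[...,0].astype(int)-110)<15)&(hsv[...,1]>120)&(hsv[...,2]>60)
for n,b in(('rest',box(160,260,200,275)),('hang',box(385,490,195,290))):
    m=blue&b; z=p[m][:,2]; pl=m&(p[...,2]<25)
    zp=np.median(p[pl][:,2]); hull=p[pl][:,:2].astype(np.float32)
    print(n,'plate z',zp,'rect',cv2.minAreaRect(hull))
    hi=b&(p[...,2]>zp+8); h=p[hi]; print(' hi n',len(h),h.min(0),h.max(0))
sc=load('top')['color'][195:295]; 
a=cv2.resize(sc[:,150:260],None,fx=3.6,fy=3.6,interpolation=cv2.INTER_CUBIC); b=cv2.resize(sc[:,385:495],None,fx=3.6,fy=3.6,interpolation=cv2.INTER_CUBIC)
S=load('scene')['color']; e=cv2.resize(S[165:240,330:410],(396,230)); f=cv2.resize(S[295:385,190:290],(396,230))
g=cv2.resize(load('top')['color'][220:292,280:360],(280,230))
cv2.imwrite('pics/c1.png',np.vstack([np.hstack([a,b]),np.hstack([e,f])])[:590]);
E
python3 m.py
```

```text
cam [ 340.73288948    3.70462268 1225.67734446] 460.3008214990386
th n 1191 z pct [17.12862241 28.12676456 30.77317555 32.79020079 35.16227706]
face centre [467.58343898 -18.22731026  31.49059607] [498.63924152   8.62955248  33.50871857] [151.00668487 145.0770669   14.88429201] px 316.7718505859375 252.7718505859375 36.446983337402344
tip [425.26142075 105.86081994   5.31469466] 121.8122487822576 yaw pts -145.20303963836562 stem z [30.34379399 34.20994771]
rest plate z 8.703138425645719 rect ((556.7630004882812, 303.99713134765625), (191.37269592285156, 101.13755798339844), 70.3777084350586)
 hi n 694 [512.94123642 246.5169158   18.4212878 ] [595.61123186 379.54766328 153.07817864]
hang plate z 11.080195598470453 rect ((528.5263671875, -307.20794677734375), (181.27865600585938, 126.94234466552734), 42.51759719848633)
 hi n 935 [ 471.5603599  -359.87559782   19.29836944] [ 588.50756763 -250.59192702  138.49237888]
```

View pics/c1.png

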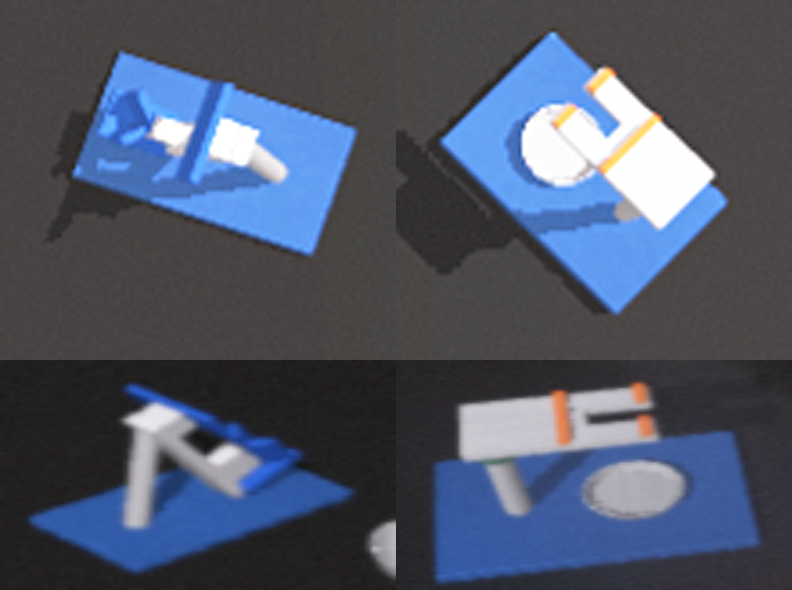

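```bash
cat >> h.py <<'E'
def onplane(s,uv,z):
    uv=np.array(uv,float).reshape(-1,2);K=s['intrinsics'];M=cv2.Rodrigues(np.array(s['rvec'],float))[0];C=-M.T@np.array(s['tvec'],float).ravel()
    d=np.c_[(uv-K[:2,2])/[K[0,0],K[1,1]],np.ones(len(uv))]@M
    return C+d*((z-C[2])/d[:,2])[:,None]
E
python3 - <<'E'
from h import *
s=load('top');p=cloud(s);c=s['color'];hsv=cv2.cvtColor(c,cv2.COLOR_BGR2HSV)
br=((hsv[...,2]>130)&(hsv[...,1]<60)).astype(np.uint8)
def comp(u,v,m):
    n,l=cv2.connectedComponents(m); k=l[v-4:v+5,u-4:u+5]; k=k[k>0]; return l==np.bincount(k).argmax()
f=comp(325,268,br); uv=np.argwhere(f)[:,::-1].astype(np.float32)
(e0,e1,ea)=cv2.fitEllipse(cv2.convexHull(uv)); print('face px',e0,e1, onplane(s,e0,32))
st=comp(303,242,br); uv=np.argwhere(st)[:,::-1]; q=onplane(s,uv,19)[:,:2]
m=q.mean(0); w,V=np.linalg.eigh(np.cov((q-m).T)); a=V[:,1]*np.sign(V[0,1]); t=(q-m)@a
print('stem mid',m,'head',np.degrees(np.arctan2(a[1],a[0])),t.min(),t.max(),'width',2*np.sqrt(3*w[0]))
fc=onplane(s,e0,32)[0,:2]; dd=m-fc; print('head face->stem',np.degrees(np.arctan2(dd[1],dd[0])),np.linalg.norm(dd))
# hanger
org=((abs(hsv[...,0].astype(int)-12)<9)&(hsv[...,1]>90)&(hsv[...,2]>120)).astype(np.uint8); org[:, :395]=0; org[:,485:]=0; org[:205]=0; org[275:]=0
n,l,stt,ce=cv2.connectedComponentsWithStats(org)
for i in range(1,n):
    if stt[i,4]>4: print('or',ce[i],stt[i,4],onplane(s,ce[i],135)[0])
b=np.zeros((480,640),bool); b[195:290,385:490]=1
k=b&(p[...,2]>112); print('fork cloud',p[k].mean(0), cv2.minAreaRect(p[k][:,:2].astype(np.float32)))
# rest pad
blue=(abs(hsv[...,0].astype(int)-110)<15)&(hsv[...,1]>120); b[:]=0; b[200:275,160:260]=1
k=blue&b&(p[...,2]>112); print('pad cloud',p[k].mean(0),k.sum(),cv2.minAreaRect(p[k][:,:2].astype(np.float32)))
bench=p[400:440,150:250][...,2]; print('bench z',np.nanmedian(bench),np.nanstd(bench))
w=snap('wrist'); S=r.state(); M=cv2.Rodrigues(w['rvec'])[0]; C=-M.T@w['tvec'].ravel(); T=R.from_quat(np.r_[S['tcp_rot'][1:],S['tcp_rot'][0]]).as_matrix()
print('cam in tcp',T.T@(C-S['tcp_pos'])); print((M@T).round(3),w['intrinsics'][0,0]); print('tool',T.round(3))
E
```

```text
face px (330.5682373046875, 267.0340881347656) (32.87213897705078, 33.616546630859375) [[464.75967263 -20.78120279  32.        ]]
stem mid [541.86466383  54.10879448] head 44.66595271432957 -43.80574257729643 45.507230898016715 width 13.276577244433703
head face->stem 44.165098651977154 107.48809867761325
or [457.2 227. ] 5 [ 543.63543272 -325.0936765   135.        ]
or [442.42857143 240.28571429] 7 [ 512.18473702 -287.73393604  135.        ]
fork cloud [ 522.07500123 -308.80193115  129.43712917] ((525.1995849609375, -307.7768249511719), (101.21905517578125, 54.9243278503418), 42.93564987182617)
pad cloud [547.20000473 277.83628221 142.08936249] 183 ((548.0536499023438, 279.7771301269531), (24.84772300720215, 69.5673599243164), 71.19529724121094)
bench z -1.399245787741833 2.377501436867425
cam in tcp [-193.88353121   -1.59521295  -80.858304  ]
[[-0.001  1.    -0.   ]
 [-0.295 -0.     0.956]
 [ 0.956  0.001  0.295]] 388.7874843466398
tool [[-0.    -0.403 -0.915]
 [-0.001 -0.915  0.403]
 [-1.     0.001 -0.   ]]
```

```bash
python3 -m inch '[{"fingers":1,"linear":[4,-4,8],"turn":[0,0,-0.2]},{"fingers":1,"linear":[8,-8,8],"turn":[0,0,-0.4]},{"fingers":1,"linear":[31,-28,8],"turn":[0,0,-1.951]},{"fingers":1,"linear":[31,-28,8],"turn":[0,0,-1.951]},{"fingers":1,"linear":[31,-28,8],"turn":[0,0,-1.951]},{"fingers":1,"linear":[31,-28,8],"turn":[0,0,-1.951]},{"fingers":1,"linear":[31,-28,8],"turn":[0,0,-1.951]},{"fingers":1,"linear":[31,-28,8],"turn":[0,0,-1.951]},{"fingers":1,"linear":[31,-28,8],"turn":[0,0,-1.951]},{"fingers":1,"linear":[31,-28,8],"turn":[0,0,-1.951]},{"fingers":1,"linear":[31,-28,8],"turn":[0,0,-1.951]},{"fingers":1,"linear":[31,-28,8],"turn":[0,0,-1.951]},{"fingers":1,"linear":[31,-28,8],"turn":[0,0,-1.951]},{"fingers":1,"linear":[31,-28,8],"turn":[0,0,-1.951]},{"fingers":1,"linear":[31,-28,8],"turn":[0,0,-1.951]},{"fingers":1,"linear":[31,-28,8],"turn":[0,0,-1.951]},{"fingers":1,"linear":[31,-28,8],"turn":[0,0,-1.951]}]'
python3 - <<'E'
from h import *
w=snap('wrist'); np.savez('w_rest.npz',**w); cv2.imwrite('pics/w1.png',w['color']); print(r.state()['joints'])
E
```

```text
time_s: 1.85
tcp_pos: [582.0, 337.8, 269.9]
tcp_rot: [0.654, -0.268, 0.654, 0.268]
wrist_force: [-0.4, 0.3, -0.7]
width: 87.7
[ 8.14899325e-01  3.20086460e-01  1.35191130e-01 -4.09805594e-06
 -1.38587375e+00 -1.60819371e+00]
```

View pics/w1.png

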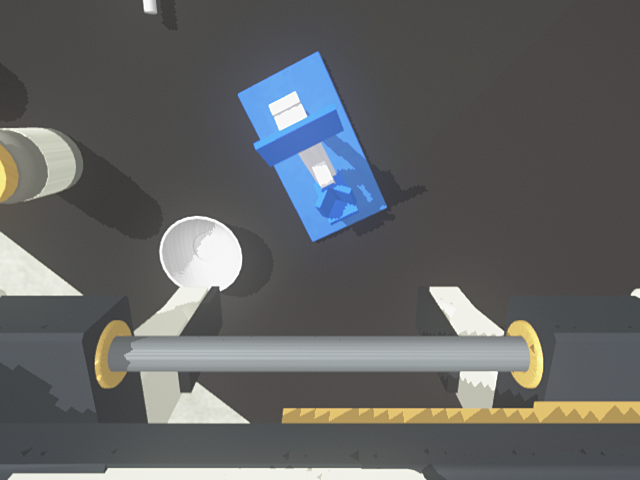

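The wrist view shows the rest: pad at (298,137), spine below it, V groove and foot at (337,200), bowl at (200,255). Nothing blocks the pad's upper side. I'll measure the rest here and move on to view the hanger.

```bash
cat > rest.py <<'E'
from h import *
w=load('w_rest'); p=cloud(w); hsv=cv2.cvtColor(w['color'],cv2.COLOR_BGR2HSV)
blue=(abs(hsv[...,0].astype(int)-110)<15)&(hsv[...,1]>120)
b=np.zeros((480,640),bool); b[40:250,225:395]=1
pl=blue&b&(p[...,2]<20); print('plate',np.median(p[pl][:,2]),cv2.minAreaRect(p[pl][:,:2].astype(np.float32)))
k=blue&b&(p[...,2]>95); k=cv2.erode(k.astype(np.uint8),np.ones((3,3)))>0
q=p[k]; m=q.mean(0); U,S,V=np.linalg.svd(q-m); n=V[2]*np.sign(V[2,2]); print('pad n',len(q),'mean',m,'normal',n,'heading',np.degrees(np.arctan2(n[1],n[0])),'tilt',np.degrees(np.arccos(n[2])),'sv',S/np.sqrt(len(q)))
k=blue&b&(p[...,2]>105);n_,l,st,ce=cv2.connectedComponentsWithStats(k.astype(np.uint8)); i=1+st[1:,4].argmax()
uv=np.argwhere(l==i)[:,::-1].astype(np.float32); box=cv2.boxPoints(cv2.minAreaRect(uv)); print('px box',box.round(1).tolist())
hd=np.radians(70.8)
for hd in np.radians([69.8,70.8,71.8]):
    d=np.array([np.cos(hd),np.sin(hd),0]);l2=np.array([-d[1],d[0],0]);z=np.array([0,0,1.])
    ex=d*np.cos(np.radians(55))-z*np.sin(np.radians(55)); ez=d*np.sin(np.radians(55))+z*np.cos(np.radians(55))
    y=q@l2; a=(q-m)@ex
    print(np.degrees(hd),'lat range',np.percentile(y,[0,1,99,100]),'along',np.percentile(a,[0,1,99,100]), 'ez',np.median(q@ez), 'seat est via plate', )
E
python3 rest.py
python3 -m inch '[{"fingers":1,"linear":[-3,-59,0],"turn":[0,0,0]},{"fingers":1,"linear":[-3,-59,0],"turn":[0,0,0]},{"fingers":1,"linear":[-3,-59,0],"turn":[0,0,0]},{"fingers":1,"linear":[-3,-59,0],"turn":[0,0,0]},{"fingers":1,"linear":[-3,-59,0],"turn":[0,0,0]},{"fingers":1,"linear":[-3,-59,0],"turn":[0,0,0]},{"fingers":1,"linear":[-3,-59,0],"turn":[0,0,0]},{"fingers":1,"linear":[-3,-59,0],"turn":[0,0,0]},{"fingers":1,"linear":[-3,-59,0],"turn":[0,0,0]},{"fingers":1,"linear":[-3,-59,0],"turn":[0,0,0]},{"fingers":1,"linear":[-3,-59,0],"turn":[0,0,0]},{"fingers":1,"linear":[-3,-59,0],"turn":[0,0,0]},{"fingers":1,"linear":[-3,-59,0],"turn":[0,0,0]},{"fingers":1,"linear":[-3,-59,0],"turn":[0,0,0]},{"fingers":1,"linear":[-3,-59,0],"turn":[0,0,0]},{"fingers":1,"linear":[-3,-59,0],"turn":[0,0,0]}]'
python3 - <<'E'
from h import *
w=snap('wrist'); np.savez('w_hang.npz',**w); cv2.imwrite('pics/w2.png',w['color'])
E
```

```text
plate 9.059295594273756 ((561.3086547851562, 305.108642578125), (193.24166870117188, 111.43397521972656), 70.35092163085938)
pad n 2054 mean [545.97062494 280.89129059 140.77088093] normal [0.26858416 0.74360999 0.61229628] heading 70.14080953931011 tilt 52.244275158947424 sv [19.84850259  9.44422841  0.98924452]
px box [[252.1999969482422, 142.39999389648438], [332.6000061035156, 102.19999694824219], [345.6000061035156, 128.1999969482422], [265.20001220703125, 168.39999389648438]]
69.8 lat range [-449.86946784 -448.97240527 -382.51735495 -381.81468436] along [-13.59243253 -12.69488599  17.57221716  19.20035514] ez 451.40481763378057 seat est via plate
70.8 lat range [-457.56892047 -456.79193332 -390.36944915 -389.76017966] along [-13.79541359 -12.73035809  17.51534009  18.95961749] ez 445.39585220214076 seat est via plate
71.8 lat range [-465.33577147 -464.50681881 -398.06542291 -397.37452221] along [-13.99691814 -12.80277026  17.48734109  18.86924539] ez 439.2546666804541 seat est via plate
time_s: 3.5
tcp_pos: [552.3, -251.2, 270.2]
tcp_rot: [0.654, -0.268, 0.654, 0.268]
wrist_force: [0.1, -0.4, 0.3]
width: 87.6
```

View pics/w2.png

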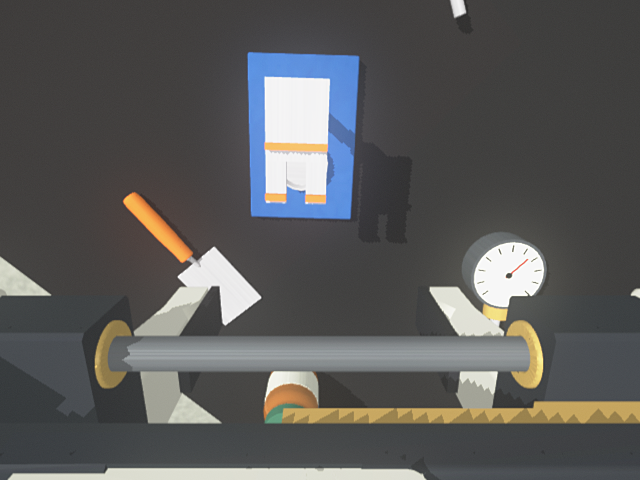

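```bash
cat > hang.py <<'E'
from h import *
w=load('w_hang'); p=cloud(w); hsv=cv2.cvtColor(w['color'],cv2.COLOR_BGR2HSV)
b=np.zeros((480,640),bool); b[60:215,255:340]=1
org=b&(abs(hsv[...,0].astype(int)-13)<9)&(hsv[...,1]>120)
n,l,st,ce=cv2.connectedComponentsWithStats(org.astype(np.uint8))
for i in range(1,n):
    if st[i,4]>20: print('orange',st[i],onplane(w,ce[i],135)[0],'cloud z',np.median(p[l==i][:,2]))
fk=b&(p[...,2]>115); print('fork z',np.median(p[fk][:,2]))
uv=np.argwhere(fk)[:,::-1]; q=onplane(w,uv,130)[:,:2].astype(np.float32)
(c,sz,a)=cv2.minAreaRect(q); print('fork rect',c,sz,a)
br=b&(hsv[...,2]>190)&(hsv[...,1]<50)&(p[...,2]>115)
# slot: per row gap centres rows 165..190
for v in range(160,194,4):
    u=np.where(fk[v,255:340])[0]+255; g=np.where(np.diff(u)>6)[0]
    for k in g: 
        A=onplane(w,[[u[k]+.5,v],[u[k+1]-.5,v]],130); print(v,u[0],u[k],u[k+1],u[-1],'mid',A.mean(0)[:2].round(1),'w',np.linalg.norm(A[1]-A[0]).round(1))
E
python3 hang.py
```

```text
orange [265 143  62   8 414] [ 525.3523611  -304.60510638  135.        ] cloud z nan
orange [265 194  21   7 141] [ 568.03226771 -287.86227635  135.        ] cloud z 134.13107693123507
orange [306 195  20   7 135] [ 544.76724944 -262.92614536  135.        ] cloud z 134.02911298367158
fork z 129.2704514296819
fork rect (523.33935546875, -306.5404052734375) (101.75247192382812, 52.41056442260742) 42.75448226928711
164 266 286 306 326 mid [ 536.  -294.3] w 16.1
168 266 286 306 326 mid [ 538.5 -292. ] w 16.2
172 266 286 306 326 mid [ 540.9 -289.7] w 16.2
176 266 286 306 325 mid [ 543.4 -287.3] w 16.3
180 266 286 306 325 mid [ 545.9 -284.9] w 16.3
184 266 286 306 325 mid [ 548.4 -282.6] w 16.4
188 266 286 306 325 mid [ 550.9 -280.2] w 16.4
192 266 286 306 325 mid [ 553.4 -277.8] w 16.5
```

```bash
python3 -m inch '[{"fingers":1,"linear":[-1.4,30.2,-4],"turn":[0,0,0]},{"fingers":1,"linear":[-1.4,30.2,-10],"turn":[0,0,0]},{"fingers":1,"linear":[-1.4,30.2,-10],"turn":[0,0,0]},{"fingers":1,"linear":[-1.4,30.2,-10],"turn":[0,0,0]},{"fingers":1,"linear":[-1.4,30.2,-10],"turn":[0,0,0]},{"fingers":1,"linear":[-1.4,30.2,-10],"turn":[0,0,0]},{"fingers":1,"linear":[-1.4,30.2,-10],"turn":[0,0,0]},{"fingers":1,"linear":[-1.4,30.2,-10],"turn":[0,0,0]},{"fingers":1,"linear":[-1.4,30.2,-10],"turn":[0,0,0]}]'
python3 - <<'E'
from h import *
w=snap('wrist'); np.savez('w_th.npz',**w); cv2.imwrite('pics/w3.png',w['color'])
p=cloud(w);hsv=cv2.cvtColor(w['color'],cv2.COLOR_BGR2HSV)
print(r.state()['tcp_pos'], proj(w,[[464.8,-20.8,32],[509,22,32],[520,33,22],[572,85,16]]).round())
E
```

```text
time_s: 4.45
tcp_pos: [537.9, 50.8, 170.2]
tcp_rot: [0.654, -0.268, 0.654, 0.268]
wrist_force: [-1.0, -0.3, 0.5]
width: 87.6
[538.11879106  50.15339899 170.4427768 ] [[319.  88.]
 [318. 166.]
 [319. 182.]
 [319. 258.]]
```

View pics/w3.png

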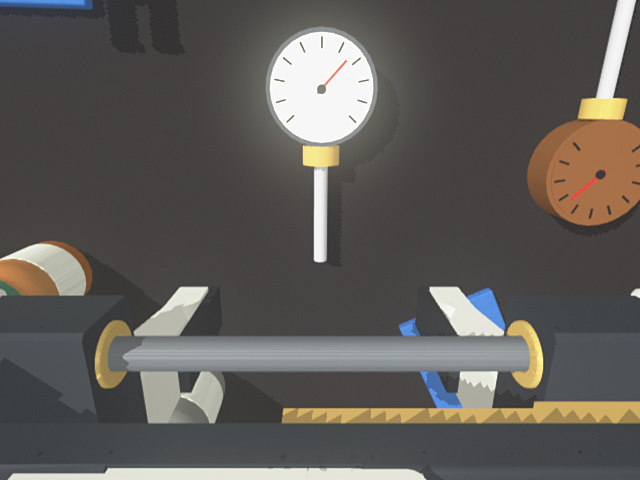

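The crop confirms the choice: white face with a red needle, centre (321,87), collar end (320,166), tip (320,262), with the stem running along the tool z axis. I'll grasp with the tool tilted 20° towards the dial side, for reach at the rest.

```bash
python3 -m inch '[{"fingers":0,"linear":[-1.58,-1.29,-4],"turn":[0.1,-0.102,0]},{"fingers":0,"linear":[-1.58,-1.29,-8],"turn":[0.244,-0.249,0]},{"fingers":0,"linear":[-1.58,-1.29,-12],"turn":[0.244,-0.249,0]},{"fingers":0,"linear":[-1.58,-1.29,-14],"turn":[0.244,-0.249,0]},{"fingers":0,"linear":[-1.58,-1.29,-15.5],"turn":[0.244,-0.249,0]},{"fingers":0,"linear":[-1.58,-1.29,-16.45],"turn":[0.244,-0.249,0]},{"fingers":0,"linear":[-1.58,-1.29,-16.45],"turn":[0.244,-0.249,0]},{"fingers":-1,"linear":[-1.58,-1.29,-16.45],"turn":[0.244,-0.249,0]},{"fingers":-1,"linear":[-1.58,-1.29,-16.45],"turn":[0.244,-0.249,0]},{"fingers":-1,"linear":[-1.58,-1.29,-16.45],"turn":[0.244,-0.249,0]},{"fingers":-1,"linear":[-1.58,-1.29,-16.45],"turn":[0.244,-0.249,0]},{"fingers":-1,"linear":[-1.58,-1.29,-16.45],"turn":[0.244,-0.249,0]},{"fingers":-1,"linear":[-1.58,-1.29,-16.45],"turn":[0.244,-0.249,0]},{"fingers":-1,"linear":[-1.58,-1.29,-16.45],"turn":[0.244,-0.249,0]}]' 60
```

```text
time_s: 5.9
tcp_pos: [522.2, 36.8, 5.5]
tcp_rot: [0.758, -0.217, 0.531, 0.31]
wrist_force: [-0.8, 0.2, 0.2]
width: 0.9
```

Run:
```python
from h import *
w=snap('wrist'); cv2.imwrite('pics/w4.png',w['color']); S=r.state()
T=R.from_quat(np.r_[S['tcp_rot'][1:],S['tcp_rot'][0]]).as_matrix(); print(T.round(3),S['width'],S['wrist_force'])
print(proj(w,[S['tcp_pos'],S['tcp_pos']-19*T[:,0],[508.1,22.9,16],[572,87,16]]).round())
```

```text
[[ 0.244 -0.7    0.671]
 [ 0.239  0.714  0.658]
 [-0.94  -0.     0.342]] 0.3778022592834325 [ 0.15049943 -0.18010677 -0.31728676]
[[319. 273.]
 [319. 287.]
 [319. 257.]
 [320. 369.]]
```

View pics/w4.png

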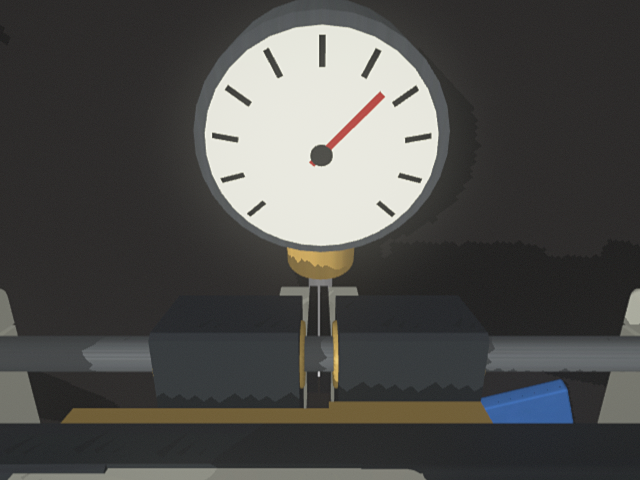

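Run:
```python
from h import *
w=load('wrist'); cv2.imwrite('pics/w4c.png',cv2.resize(w['color'][235:415,220:420],None,fx=3.3,fy=3.3,interpolation=cv2.INTER_CUBIC))
z=w['z_map']; print(z[280:300:3,300:342:3].round())
```

```text
[[220. 219. 220. 195. 193. 193. 190. 190. 190. 191. 193. 220. 220. 220.]
 [222. 220. 220. 197. 193. 192. 191. 191. 192. 192. 195. 222. 222. 221.]
 [168. 168. 168. 197. 172. 170. 193. 171. 171. 171. 168. 169. 167. 168.]
 [164. 165. 164. 199. 167. 168. 194. 168. 168. 167. 164. 164. 165. 164.]
 [161. 161. 161. 200. 163. 165. 196. 165. 165. 166. 161. 162. 162. 161.]
 [ 95. 160. 159. 162. 161. 162. 197. 162. 163. 162. 159. 158.  96.  95.]
 [ 94. 156. 156. 160. 159. 159. 198. 160. 160. 159. 157. 156.  93.  94.]]
```

View pics/w4c.png

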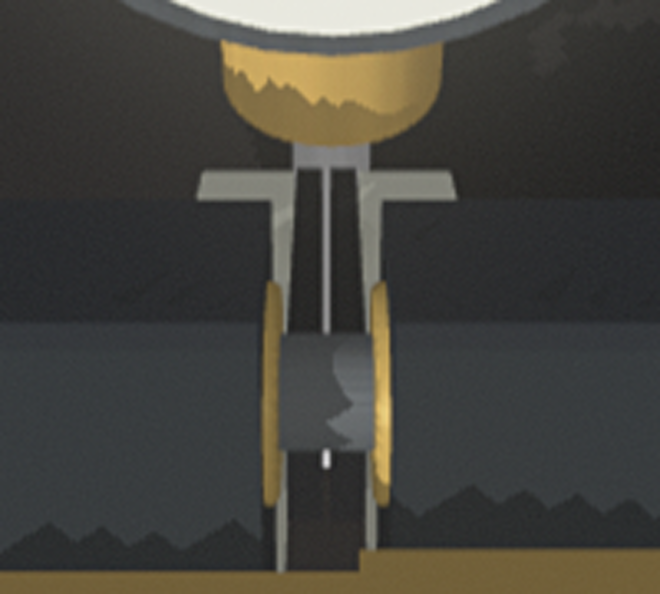

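Run:
```python
from h import *
S=r.state();T=R.from_quat(np.r_[S['tcp_rot'][1:],S['tcp_rot'][0]]).as_matrix()
w=load('wrist');p=cloud(w); t=(p-S['tcp_pos'])@T
for v in (279,283,285,287,290,296,310): print(v,[(t[v,u].round().tolist(),p[v,u,2].round()) for u in (296,312,325)])
s=snap('scene'); cv2.imwrite('pics/s5.png',cv2.resize(s['color'][180:300,220:380],None,fx=4,fy=4,interpolation=cv2.INTER_CUBIC)); p=cloud(s);t=(p-S['tcp_pos'])@T
m=(abs(t[...,1])<45)&(abs(t[...,2])<14)&(t[...,0]>-120); q=t[m]
h,e=np.histogram(q[:,0],bins=np.arange(-120,12,8)); print(list(zip(e,h)))
print(proj(s,[S['tcp_pos'],S['tcp_pos']-19*T[:,0]]))
```

```text
279 [([10.0, -13.0, 8.0], np.float64(-1.0)), ([-17.0, -3.0, -4.0], np.float64(20.0)), ([-17.0, 3.0, -3.0], np.float64(20.0))]
283 [([11.0, -13.0, 11.0], np.float64(-1.0)), ([-16.0, -3.0, -1.0], np.float64(20.0)), ([-17.0, 3.0, -1.0], np.float64(21.0))]
285 [([11.0, -13.0, 12.0], np.float64(-1.0)), ([-34.0, -3.0, -8.0], np.float64(35.0)), ([-35.0, 3.0, -8.0], np.float64(36.0))]
287 [([-40.0, -10.0, -10.0], np.float64(40.0)), ([-37.0, -3.0, -8.0], np.float64(38.0)), ([-37.0, 3.0, -8.0], np.float64(37.0))]
290 [([-43.0, -10.0, -10.0], np.float64(43.0)), ([-40.0, -3.0, -8.0], np.float64(40.0)), ([-41.0, 3.0, -9.0], np.float64(41.0))]
296 [([-107.0, -6.0, -37.0], np.float64(93.0)), ([-46.0, -3.0, -8.0], np.float64(46.0)), ([-46.0, 2.0, -8.0], np.float64(46.0))]
310 [([-114.0, -5.0, -37.0], np.float64(100.0)), ([-59.0, -3.0, -8.0], np.float64(58.0)), ([-60.0, 2.0, -9.0], np.float64(59.0))]
[(np.int64(-120), np.int64(0)), (np.int64(-112), np.int64(0)), (np.int64(-104), np.int64(0)), (np.int64(-96), np.int64(0)), (np.int64(-88), np.int64(0)), (np.int64(-80), np.int64(0)), (np.int64(-72), np.int64(0)), (np.int64(-64), np.int64(0)), (np.int64(-56), np.int64(0)), (np.int64(-48), np.int64(0)), (np.int64(-40), np.int64(0)), (np.int64(-32), np.int64(0)), (np.int64(-24), np.int64(2)), (np.int64(-16), np.int64(17)), (np.int64(-8), np.int64(14)), (np.int64(0), np.int64(106))]
[[315.91213855 260.58612625]
 [313.61485946 256.44401967]]
```

View pics/s5.png

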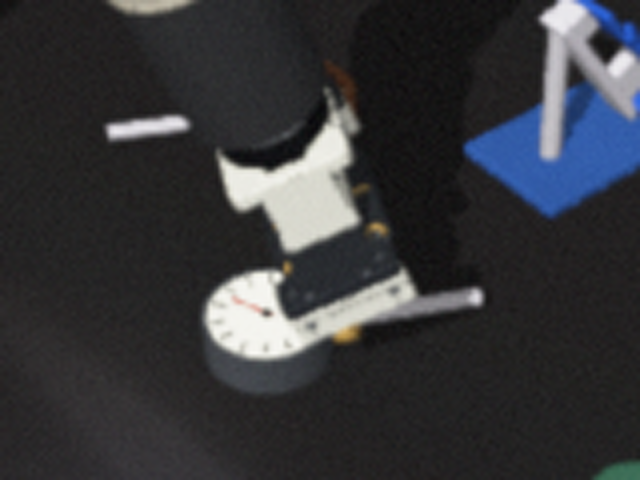

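The depth map shows the pads shut about 14 mm above the stem. The real finger tips are at tool x ≈ -34 mm relative to the reported TCP, so the actual gripper is shorter than stated. From here I take the true tip as TCP − 34 mm along the tool axis. I'll open, descend further and check the force.

```bash
python3 -m inch '[{"fingers":0,"linear":[0,0,0],"turn":[0,0,0]},{"fingers":0,"linear":[0,0,0],"turn":[0,0,0]},{"fingers":0,"linear":[0,0,0],"turn":[0,0,0]},{"fingers":0,"linear":[0,0,0],"turn":[0,0,0]},{"fingers":0,"linear":[0,0,0],"turn":[0,0,0]},{"fingers":0,"linear":[0.26,0.25,-1],"turn":[0,0,0]},{"fingers":0,"linear":[0.52,0.5,-2],"turn":[0,0,0]},{"fingers":0,"linear":[0.65,0.63,-2.5],"turn":[0,0,0]},{"fingers":0,"linear":[0.73,0.71,-2.8],"turn":[0,0,0]},{"fingers":0,"linear":[0.78,0.76,-3.0],"turn":[0,0,0]},{"fingers":0,"linear":[0.78,0.76,-3.0],"turn":[0,0,0]}]' 60
python3 - <<'E'
from h import *
S=r.state();T=R.from_quat(np.r_[S['tcp_rot'][1:],S['tcp_rot'][0]]).as_matrix();print(S['tcp_pos'],S['width'],S['wrist_force'])
w=snap('wrist');p=cloud(w);t=(p-S['tcp_pos'])@T
m=(abs(t[...,1])>20)&(abs(t[...,1])<45)&(abs(t[...,2])<11)&(t[...,0]>-90)&(p[...,2]>4); q=t[m]; print(len(q),'tip x',np.percentile(q[:,0],[99,99.8,100]),'world z',np.percentile(p[m][:,2],[0,.2,1]))
E
```

```text
time_s: 7.1
tcp_pos: [529.9, 44.4, -25.0]
tcp_rot: [0.758, -0.217, 0.531, 0.31]
wrist_force: [0.3, -0.3, 0.4]
width: 44.0
[529.91695402  44.42096889 -24.9540174 ] 44.00656009405436 [ 0.31531275 -0.2989842   0.40101482]
5671 tip x [-36.31161372 -34.78115713 -34.20340094] world z [4.46298236 5.04073392 7.51847133]
```

```bash
python3 -m inch '[{"fingers":-1,"linear":[0,0,0],"turn":[0,0,0]},{"fingers":-1,"linear":[0,0,0],"turn":[0,0,0]},{"fingers":-1,"linear":[0,0,0],"turn":[0,0,0]},{"fingers":-1,"linear":[0,0,0],"turn":[0,0,0]},{"fingers":-1,"linear":[0,0,0],"turn":[0,0,0]},{"fingers":-1,"linear":[0,0,0],"turn":[0,0,0]}]' 60
```

```text
time_s: 7.75
tcp_pos: [530.0, 44.5, -24.4]
tcp_rot: [0.758, -0.217, 0.531, 0.31]
wrist_force: [0.1, -0.1, 0.8]
width: 10.4
```

```bash
python3 -m inch '[{"fingers":-1,"linear":[0,0,1],"turn":[0,0,0]},{"fingers":-1,"linear":[0,0,3],"turn":[0,0,0]},{"fingers":-1,"linear":[0,0,6],"turn":[0,0,0]},{"fingers":-1,"linear":[0,0,10],"turn":[0,0,0]},{"fingers":-1,"linear":[0,0,14],"turn":[0,0,0]},{"fingers":-1,"linear":[0,0,18],"turn":[0,0,0]},{"fingers":-1,"linear":[0,0,20],"turn":[0,0,0]},{"fingers":-1,"linear":[0,0,20],"turn":[0,0,0]}]' 60
cat > held.py <<'E'
from h import *
S=r.state();T=R.from_quat(np.r_[S['tcp_rot'][1:],S['tcp_rot'][0]]).as_matrix();print(S['tcp_pos'].round(1),S['width'],S['wrist_force'].round(1),S['joints'].round(2))
w=snap('wrist');p=cloud(w);t=(p-S['tcp_pos'])@T
hsv=cv2.cvtColor(w['color'],cv2.COLOR_BGR2HSV)
wh=((hsv[...,2]>170)&(hsv[...,1]<50)).astype(np.uint8); wh[285:]=0
wh=wh*(w['z_map']<330)
n,l,st,ce=cv2.connectedComponentsWithStats(wh); i=1+st[1:,4].argmax(); print('blob',st[i])
m=cv2.erode((l==i).astype(np.uint8),np.ones((5,5)))>0; q=t[m]; c=np.median(q,0)
mm=q.mean(0);V=np.linalg.svd(q-mm)[2];nn=V[2]*np.sign(-V[2,0])
uv=np.argwhere(l==i)[:,::-1].astype(np.float32); e=cv2.fitEllipse(cv2.convexHull(uv)); k=tuple(int(round(a)) for a in e[0])
# centre: ray at ellipse centre with face plane
K=w['intrinsics'];M=cv2.Rodrigues(w['rvec'])[0];d=T.T@(M.T@np.array([(e[0][0]-K[0,2])/K[0,0],(e[0][1]-K[1,2])/K[1,1],1])); C=T.T@(-M.T@w['tvec'].ravel()-S['tcp_pos'])
cen=C+d*((mm-C)@nn)/(d@nn); print('face centre tool',cen.round(1),'normal tool',nn.round(3),'world',(S['tcp_pos']+T@cen).round(1),(T@nn).round(3))
E
python3 held.py
```

```text
time_s: 8.55
tcp_pos: [531.7, 44.6, 180.0]
tcp_rot: [0.76, -0.218, 0.528, 0.309]
wrist_force: [-0.4, -0.3, -2.0]
width: 10.3
[531.7  44.6 180. ] 10.31190629946669 [-0.4 -0.3 -2. ] [ 0.32 -0.03 -0.46 -0.2  -0.82 -1.  ]
blob [  170     0   301   272 61314]Traceback (most recent call last):
  File "held.py", line 9, in <module>
    mm=q.mean(0);V=np.linalg.svd(q-mm)[2];nn=V[2]*np.sign(-V[2,0])
                   ~~~~~~~~~~~~~^^^^^^
    u, s, vh = gufunc(a, signature=signature)
               ~~~~~~^^^^^^^^^^^^^^^^^^^^^^^^
numpy._core._exceptions._ArrayMemoryError: Unable to allocate 23.2 GiB for an array with shape (55766, 55766) and data type float64
```

```bash
sed -i 's/np.linalg.svd(q-mm)\[2\]/np.linalg.eigh(np.cov((q[~np.isnan(q).any(1)]-mm).T))[1].T[::-1]/; s/mm=q.mean(0)/mm=np.nanmean(q,0)/' held.py; python3 held.py
```

```text
[530.3  44.5 177.4] 10.15764023435241 [ 0.3  0.5 -2.8] [ 0.32 -0.02 -0.46 -0.21 -0.82 -1.  ]
blob [  170     0   301   272 61286]
face centre tool [-86.2   0.1 -75.6] normal tool [-0.943  0.001  0.332] world [458.3 -25.8 232.2] [-0.011 -0.007  1.   ]
```

```bash
cat >> held.py <<'E'
t0=t.copy(); x_th=np.array([-nn[0]*0+nn[2],0,-nn[0]]); sx=t0@x_th
e2=(l==i); yy=t0[...,1]
a=sx[e2&(abs(yy)<6)]; print('axis extent',np.nanmin(a),np.nanmax(a)); print('y ext',np.nanpercentile(yy[e2],[.05,99.95]))
# fit circle to boundary in (sx,y)
b=e2&~(cv2.erode(e2.astype(np.uint8),np.ones((3,3)))>0); b[:4]=0; A=np.c_[sx[b],yy[b]]; A=A[~np.isnan(A).any(1)]
for _ in range(3):
    X=np.c_[2*A,np.ones(len(A))]; s_=np.linalg.lstsq(X,(A**2).sum(1),rcond=None)[0]; rr=np.sqrt(s_[2]+s_[0]**2+s_[1]**2); res=np.hypot(*(A-s_[:2]).T)-rr; A=A[abs(res)<3]
print('circle centre along x_th',s_[0],'y',s_[1],'r',rr,len(A))
fc=s_[0]*x_th+np.array([0,s_[1],0])+nn*np.nanmedian(t0[e2]@nn); col=fc-16*nn+61*x_th
print('face c',fc.round(1),'collar tool',col.round(1))
E
python3 held.py
```

```text
[529.4  44.4 175.6] 10.507258480126957 [-0.5 -0.6 -2. ] [ 0.32 -0.02 -0.47 -0.21 -0.82 -1.  ]
blob [  170     0   301   272 61277]
face centre tool [-86.1   0.1 -75.7] normal tool [-0.943  0.001  0.332] world [457.5 -25.9 230.7] [-0.008 -0.007  1.   ]
axis extent -129.74737915279948 -49.61136970820872
y ext [-40.47585667  40.78843223]
circle centre along x_th -88.42492243878685 y -0.631483035716883 r 35.976031816237466 717
face c [-82.3  -0.6 -64.8] collar tool [-47.   -0.6 -12.5]
```

```bash
cat > plan1.py <<'E'
from h import *
hd=np.radians(70.4);t5=np.radians(55);z=np.array([0,0,1.]);d=np.array([np.cos(hd),np.sin(hd),0])
ex=d*np.cos(t5)-z*np.sin(t5);ez=d*np.sin(t5)+z*np.cos(t5);ey=np.cross(ez,ex);Rr=np.c_[ex,ey,ez];seat=np.array([559.1,313.7,118.])
if __name__=='__main__':
    S=r.state();T=R.from_quat(np.r_[S['tcp_rot'][1:],S['tcp_rot'][0]]).as_matrix()
    a=np.radians(19.6);xt=np.array([np.sin(a),0,np.cos(a)]);zt=np.array([-np.cos(a),0,np.sin(a)]);H=np.c_[xt,np.cross(zt,xt),zt]
    col=np.array([-48,0,-14.7]); Tt=Rr@H.T
    cmd=np.array([530.0,44.4,175.5]); print('now',S['tcp_pos'],'turn',R.from_matrix(Tt@T.T).as_rotvec().round(3),'tool x',Tt[:,0].round(2))
    for off in ([-10,0,120],[-8,0,60],[-8,0,20],[-8,0,2],[-1,0,1.5]):
        P=seat+Rr@np.array(off)-Tt@col; print(off,P.round(1),'lin cm',((P-cmd)/10).round(2))
E
python3 plan1.py
```

```text
now [528.99507593  44.23557212 174.59677175] turn [-0.82   0.524  0.418] tool x [-0.19 -0.55 -0.82]
[-10, 0, 120] [584.8 386.  147.4] lin cm [ 5.48 34.16 -2.81]
[-8, 0, 60] [568.7 340.8 111.3] lin cm [ 3.87 29.64 -6.42]
[-8, 0, 20] [557.7 309.9  88.4] lin cm [ 2.77 26.55 -8.71]
[-8, 0, 2] [552.8 296.   78.1] lin cm [ 2.28 25.16 -9.74]
[-1, 0, 1.5] [554.  299.4  72. ] lin cm [  2.4   25.5  -10.35]
```

```bash
python3 -m inch '[{"fingers":-1,"linear":[0,0,4],"turn":[0,0,0]},{"fingers":-1,"linear":[0,3,8],"turn":[0,0,0]},{"fingers":-1,"linear":[1,7,12],"turn":[-0.1,0.065,0.052]},{"fingers":-1,"linear":[2,11,12],"turn":[-0.2,0.13,0.104]},{"fingers":-1,"linear":[3,15,12],"turn":[-0.31,0.2,0.16]},{"fingers":-1,"linear":[3.5,19,12],"turn":[-0.41,0.262,0.209]},{"fingers":-1,"linear":[4,23,12],"turn":[-0.51,0.327,0.261]},{"fingers":-1,"linear":[4.5,27,12],"turn":[-0.62,0.393,0.313]},{"fingers":-1,"linear":[5,31,12],"turn":[-0.72,0.46,0.365]},{"fingers":-1,"linear":[5.5,34.2,12],"turn":[-0.82,0.524,0.418]},{"fingers":-1,"linear":[5.5,34.2,9],"turn":[-0.82,0.524,0.418]},{"fingers":-1,"linear":[5.5,34.2,5],"turn":[-0.82,0.524,0.418]},{"fingers":-1,"linear":[5.5,34.2,1],"turn":[-0.82,0.524,0.418]},{"fingers":-1,"linear":[5.5,34.2,-2.8],"turn":[-0.82,0.524,0.418]},{"fingers":-1,"linear":[5.5,34.2,-2.8],"turn":[-0.82,0.524,0.418]},{"fingers":-1,"linear":[5.5,34.2,-2.8],"turn":[-0.82,0.524,0.418]},{"fingers":-1,"linear":[5.5,34.2,-2.8],"turn":[-0.82,0.524,0.418]},{"fingers":-1,"linear":[5.5,34.2,-2.8],"turn":[-0.82,0.524,0.418]}]' 60
python3 - <<'E'
from plan1 import *
S=r.state();T=R.from_quat(np.r_[S['tcp_rot'][1:],S['tcp_rot'][0]]).as_matrix()
a=np.radians(19.6);xt=np.array([np.sin(a),0,np.cos(a)]);zt=np.array([-np.cos(a),0,np.sin(a)]);H=np.c_[xt,np.cross(zt,xt),zt]
print(S['joints'].round(2),S['tcp_pos']); print('collar in seat',Rr.T@(S['tcp_pos']+T@[-48,0,-14.7]-seat)); print((Rr.T@T@H).round(3))
E
python3 held.py
```

```text
time_s: 10.5
tcp_pos: [585.9, 387.1, 149.9]
tcp_rot: [0.377, -0.512, 0.725, 0.265]
wrist_force: [0.2, -0.3, -2.4]
width: 10.3
[ 0.95  0.81  0.47  0.16 -1.82 -1.3 ] [585.86705606 387.13989968 149.91847411]
collar in seat [-11.46033706  -0.50473104 122.4758263 ]
[[ 1.     0.    -0.005]
 [-0.     1.     0.002]
 [ 0.005 -0.002  1.   ]]
[585.9 387.1 149.9] 10.331849929104617 [ 0.2 -0.3 -2.4] [ 0.95  0.81  0.47  0.16 -1.82 -1.3 ]
blob [  169     0   301   274 61420]
face centre tool [-88.1  -0.8 -75.1] normal tool [-0.941  0.002  0.337] world [582.9 376.8 265.2] [0.271 0.771 0.576]
axis extent -130.4762846250733 -49.03960800090263
y ext [-41.37677623  39.86008225]
circle centre along x_th -89.8182947597198 y -1.5695050104682196 r 35.4138717516611 652
face c [-84.5  -1.4 -65.1] collar tool [-48.9  -1.5 -13.1]
```

```bash
python3 -m inch '[{"fingers":-1,"linear":[-0.8,-2.3,-1.8],"turn":[0,0,0]},{"fingers":-1,"linear":[-1.63,-4.56,-3.62],"turn":[0,0,0]},{"fingers":-1,"linear":[-2.2,-6.1,-4.75],"turn":[0,0,0]},{"fingers":-1,"linear":[-2.6,-7.2,-5.6],"turn":[0,0,0]},{"fingers":-1,"linear":[-2.8,-7.9,-6.1],"turn":[0,0,0]},{"fingers":-1,"linear":[-2.98,-8.4,-6.45],"turn":[0,0,0]},{"fingers":-1,"linear":[-2.98,-8.4,-6.45],"turn":[0,0,0]},{"fingers":-1,"linear":[-2.98,-8.4,-6.45],"turn":[0,0,0]},{"fingers":-1,"linear":[-2.98,-8.4,-6.45],"turn":[0,0,0]},{"fingers":-1,"linear":[-2.98,-8.4,-6.45],"turn":[0,0,0]},{"fingers":-1,"linear":[-2.98,-8.4,-6.45],"turn":[0,0,0]}]' 60
cat > seatchk.py <<'E'
from plan1 import *
S=r.state();T=R.from_quat(np.r_[S['tcp_rot'][1:],S['tcp_rot'][0]]).as_matrix()
print('collar in seat',(Rr.T@(S['tcp_pos']+T@[-48,-.5,-14.7]-seat)).round(1),S['tcp_pos'].round(1),S['wrist_force'].round(1),'in rest axes',(Rr.T@S['wrist_force']).round(1))
E
python3 seatchk.py
```

```text
time_s: 11.65
tcp_pos: [555.3, 302.8, 83.0]
tcp_rot: [0.375, -0.512, 0.726, 0.265]
wrist_force: [-0.3, -0.1, -2.1]
width: 10.8
collar in seat [-7.9 -0.6 10.7] [555.3 302.8  83. ] [-0.3 -0.1 -2.1] in rest axes [ 1.6  0.2 -1.4]
```

```bash
python3 -m inch '[{"fingers":-1,"linear":[-0.06,-0.15,-0.11],"turn":[0,0,0]},{"fingers":-1,"linear":[-0.11,-0.31,-0.23],"turn":[0,0,0]},{"fingers":-1,"linear":[-0.165,-0.46,-0.34],"turn":[0,0,0]},{"fingers":-1,"linear":[-0.22,-0.617,-0.46],"turn":[0,0,0]},{"fingers":-1,"linear":[-0.22,-0.617,-0.46],"turn":[0,0,0]},{"fingers":-1,"linear":[-0.22,-0.617,-0.46],"turn":[0,0,0]},{"fingers":-1,"linear":[-0.22,-0.617,-0.46],"turn":[0,0,0]}]' 60; python3 seatchk.py
```

```text
time_s: 12.35
tcp_pos: [553.1, 296.3, 78.4]
tcp_rot: [0.375, -0.512, 0.726, 0.265]
wrist_force: [-0.2, 0.3, -2.0]
width: 10.4
collar in seat [-8.1 -0.7  2.5] [553.1 296.3  78.4] [-0.2  0.3 -2. ] in rest axes [ 1.8  0.3 -0.9]
```

```bash
python3 -m inch '[{"fingers":-1,"linear":[-0.03,-0.08,-0.06],"turn":[0,0,0]},{"fingers":-1,"linear":[-0.05,-0.15,-0.11],"turn":[0,0,0]},{"fingers":-1,"linear":[-0.05,-0.15,-0.11],"turn":[0,0,0]},{"fingers":-1,"linear":[-0.01,-0.04,-0.28],"turn":[0,0,0]},{"fingers":-1,"linear":[0.03,0.06,-0.44],"turn":[0,0,0]},{"fingers":-1,"linear":[0.06,0.15,-0.56],"turn":[0,0,0]},{"fingers":-1,"linear":[0.06,0.15,-0.56],"turn":[0,0,0]},{"fingers":-1,"linear":[0.06,0.15,-0.56],"turn":[0,0,0]},{"fingers":-1,"linear":[0.06,0.15,-0.56],"turn":[0,0,0]}]' 60; python3 seatchk.py
```

```text
time_s: 13.25
tcp_pos: [553.5, 298.0, 72.6]
tcp_rot: [0.375, -0.512, 0.726, 0.265]
wrist_force: [-2.9, 3.4, 1.4]
width: 10.3
collar in seat [-2.4 -0.5  0.6] [553.5 298.   72.6] [-2.9  3.4  1.4] in rest axes [0.1 3.8 2.7]
```

```bash
python3 -m inch '[{"fingers":-0.5,"linear":[0,0,0],"turn":[0,0,0]},{"fingers":-0.4,"linear":[0,0,0],"turn":[0,0,0]},{"fingers":0,"linear":[0,0,0],"turn":[0,0,0]},{"fingers":0,"linear":[0,0,0],"turn":[0,0,0]},{"fingers":0,"linear":[0,0,0],"turn":[0,0,0]},{"fingers":0,"linear":[0,0,0],"turn":[0,0,0]}]' 60
python3 - <<'E'
from plan1 import *
S=r.state();print(S['wrist_force'].round(1),S['width']);w=snap('wrist');cv2.imwrite('pics/w6.png',w['color'])
p=cloud(w);q=(p-seat)@Rr;hsv=cv2.cvtColor(w['color'],cv2.COLOR_BGR2HSV)
wh=((hsv[...,2]>150)&(hsv[...,1]<50)).astype(np.uint8);wh[285:]=0;wh*=(w['z_map']<330)
n,l,st,ce=cv2.connectedComponentsWithStats(wh);i=1+st[1:,4].argmax();f=q[l==i];print(st[i],'face in rest: mean',np.nanmean(f,0),'x max',np.nanpercentile(f[:,0],99.9),'y',np.nanpercentile(f[:,1],[.1,99.9]))
g=f[~np.isnan(f).any(1)];e=np.linalg.eigh(np.cov((g-g.mean(0)).T))[1][:,0];print('normal rest axes',e)
E
```

```text
time_s: 13.85
tcp_pos: [553.7, 297.6, 72.8]
tcp_rot: [0.375, -0.512, 0.726, 0.265]
wrist_force: [-0.3, -0.4, -0.4]
width: 43.2
[-0.3 -0.4 -0.4] 43.206728311150975
[  173    12   293   271 57643] face in rest: mean [-65.93638518  -1.52120719  17.39817397] x max -18.970043370464854 y [-41.73882945  39.12257263]
normal rest axes [-4.12588984e-04 -1.06930812e-03  9.99999343e-01]
```

View pics/w6.png

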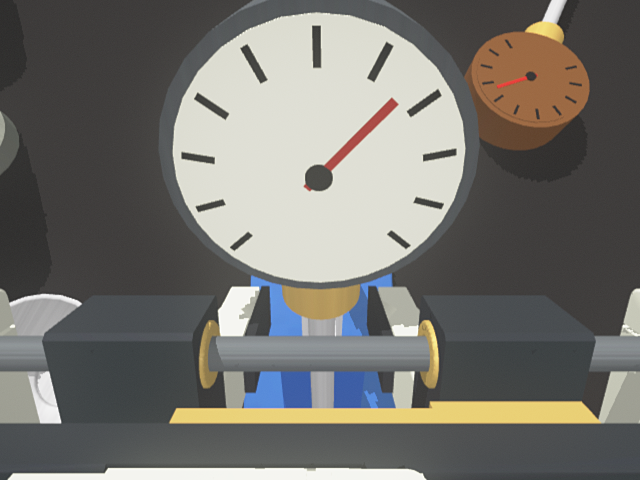

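Picture: the dial lies home in the rest. The face centre is at about (318,150), the stem runs in the V groove at (320,400), and the face normal equals the rest's normal. It is released with no force. Next I plan the regrasp at the rim.

```bash
cat > plan2.py <<'E'
from plan1 import *
S=r.state();T=R.from_quat(np.r_[S['tcp_rot'][1:],S['tcp_rot'][0]]).as_matrix()
T2=np.c_[ex,-ez,np.cross(ex,-ez)]
print('T now',T.round(3)[:,0],'turn',R.from_matrix(T2@T.T).as_rotvec().round(3))
cmd=np.array([585.0,386.4,147.5])+10*(np.array([-2.98,-8.4,-6.45])+[-.22,-.617,-.46]+[.06,.15,-.56]); print('cmd',cmd,S['tcp_pos'])
for off in ([-150,-1,.7],[-90,-1,.7],[-25,-1,.7]):
    P=seat+Rr@np.array(off); print(off,P.round(1),((P-cmd)/10).round(2))
print('ez',ez.round(3),'ex',ex.round(3))
s=load('w_rest');p=cloud(s);hsv=cv2.cvtColor(s['color'],cv2.COLOR_BGR2HSV);q=p-seat
D=q@d;L=q@ey;m=(abs(L)<30)&(D>-120)&(D<-40)&(p[...,2]>15)&(hsv[...,1]<80)
for z0 in range(15,150,15):
    k=m&(p[...,2]>=z0)&(p[...,2]<z0+15); 
    if k.sum()>3: print('z',z0,k.sum(),'d',np.percentile(D[k],[1,50,99]).round(),'lat',np.percentile(L[k],[1,99]).round())
E
python3 plan2.py
```

```text
T now [-0.194 -0.545 -0.816] turn [ 0.9   -0.315  1.653]
cmd [553.6  297.73  72.8 ] [553.67833656 297.60438446  72.79588755]
[-150, -1, 0.7] [531.4 232.9 241.3] [-2.22 -6.49 16.85]
[-90, -1, 0.7] [542.9 265.3 192.1] [-1.07 -3.25 11.93]
[-25, -1, 0.7] [555.4 300.4 138.9] [0.18 0.27 6.61]
ez [0.275 0.772 0.574] ex [ 0.192  0.54  -0.819]
z 120 198 d [-68. -65. -52.] lat [-11.  13.]
z 135 666 d [-65. -54. -46.] lat [-11.  13.]
```

```bash
python3 -m inch '[{"fingers":0,"linear":[0.8,2.3,1.7],"turn":[0,0,0]},{"fingers":0,"linear":[2.2,6.2,4.6],"turn":[0,0,0]},{"fingers":0.13,"linear":[3.3,9.3,6.9],"turn":[0,0,0]},{"fingers":0.13,"linear":[3.3,9.3,11.5],"turn":[0,0,0]},{"fingers":0.13,"linear":[3,8.5,16],"turn":[0.069,-0.024,0.127]},{"fingers":0.13,"linear":[2.5,7.5,20],"turn":[0.138,-0.048,0.254]},{"fingers":0.13,"linear":[2,6,24],"turn":[0.21,-0.073,0.381]},{"fingers":0.13,"linear":[1.5,4.5,26],"turn":[0.28,-0.097,0.509]},{"fingers":0.13,"linear":[1,3,26],"turn":[0.346,-0.121,0.636]},{"fingers":0.13,"linear":[0.5,1.5,26],"turn":[0.415,-0.145,0.763]},{"fingers":0.13,"linear":[0,0,26],"turn":[0.485,-0.17,0.89]},{"fingers":0.13,"linear":[-0.5,-1.5,26],"turn":[0.554,-0.194,1.017]},{"fingers":0.13,"linear":[-1,-3,26],"turn":[0.623,-0.218,1.144]},{"fingers":0.13,"linear":[-1.5,-4.5,26],"turn":[0.692,-0.242,1.271]},{"fingers":0.13,"linear":[-2.2,-6.5,26],"turn":[0.762,-0.267,1.4]},{"fingers":0.13,"linear":[-2.2,-6.5,26],"turn":[0.831,-0.291,1.526]},{"fingers":0.13,"linear":[-2.2,-6.5,26],"turn":[0.9,-0.315,1.653]},{"fingers":0.13,"linear":[-2.2,-6.5,26],"turn":[0.9,-0.315,1.653]},{"fingers":0.13,"linear":[-2.2,-6.5,26],"turn":[0.9,-0.315,1.653]},{"fingers":0.13,"linear":[-2.2,-6.5,26],"turn":[0.9,-0.315,1.653]}]' 60
cat > chk2.py <<'E'
from plan1 import *
S=r.state();T=R.from_quat(np.r_[S['tcp_rot'][1:],S['tcp_rot'][0]]).as_matrix();T2=np.c_[ex,-ez,np.cross(ex,-ez)]
print('tcp in rest',(Rr.T@(S['tcp_pos']-seat)).round(1),'rot err',R.from_matrix(T2@T.T).as_rotvec().round(3),S['joints'].round(2),S['wrist_force'].round(1),S['width'])
E
python3 chk2.py
```

```text
time_s: 15.9
tcp_pos: [532.3, 231.4, 332.7]
tcp_rot: [-0.325, 0.701, 0.094, -0.628]
wrist_force: [0.7, -0.2, 0.1]
width: 49.4
tcp in rest [-225.5   -2.4   52.3] rot err [-0.001 -0.001  0.003] [ 0.4  -0.06 -0.14 -0.49 -1.1   0.97] [ 0.7 -0.2  0.1] 49.404270074353576
```

Run:
```python
from plan1 import *
for n in('wrist','scene','top'):
    s=snap(n);p=cloud(s);q=(p-seat)@Rr;hsv=cv2.cvtColor(s['color'],cv2.COLOR_BGR2HSV)
    m=(q[...,0]>-115)&(q[...,0]<-10)&(abs(q[...,1])<55)&(abs(q[...,2]-16)<9)&(hsv[...,2]>150)&(hsv[...,1]<50)
    if m.sum()<20: print(n,m.sum());continue
    f=q[m];print(n,m.sum(),'med',np.median(f,0).round(1),'x',np.percentile(f[:,0],[1,99]).round(1),'y',np.percentile(f[:,1],[1,99]).round(1))
cmd=np.array([531.6,232.73,332.8])
for off in ([-150,-1,.7],[-90,-1,.7],[-25,-1,.7]):
    print(off,((seat+Rr@np.array(off)-cmd)/10).round(2))
```

```text
wrist 97 med [-94.5 -10.9  17.2] x [-101.1  -65.4] y [-41.2  29.9]
scene 0
top 0
[-150, -1, 0.7] [-0.02  0.01 -9.15]
[-90, -1, 0.7] [  1.13   3.25 -14.07]
[-25, -1, 0.7] [  2.38   6.77 -19.39]
```

```bash
python3 -m inch '[{"fingers":0.13,"linear":[0,0,-4.5],"turn":[0,0,0]},{"fingers":0.13,"linear":[0,0,-9.15],"turn":[0,0,0]},{"fingers":0.13,"linear":[0,0,-9.15],"turn":[0,0,0]},{"fingers":0.13,"linear":[0.58,1.63,-11.6],"turn":[0,0,0]},{"fingers":0.13,"linear":[1.13,3.25,-14.07],"turn":[0,0,0]},{"fingers":0.13,"linear":[1.45,4.15,-15.4],"turn":[0,0,0]},{"fingers":0.13,"linear":[1.7,4.87,-16.5],"turn":[0,0,0]},{"fingers":0.13,"linear":[1.95,5.55,-17.5],"turn":[0,0,0]},{"fingers":0.13,"linear":[2.15,6.1,-18.4],"turn":[0,0,0]},{"fingers":0.13,"linear":[2.3,6.5,-19],"turn":[0,0,0]},{"fingers":0.13,"linear":[2.38,6.77,-19.39],"turn":[0,0,0]},{"fingers":0.13,"linear":[2.38,6.77,-19.39],"turn":[0,0,0]},{"fingers":0.13,"linear":[2.38,6.77,-19.39],"turn":[0,0,0]},{"fingers":0.13,"linear":[2.38,6.77,-19.39],"turn":[0,0,0]},{"fingers":0.13,"linear":[2.38,6.77,-19.39],"turn":[0,0,0]}]' 60; python3 chk2.py
```

```text
time_s: 17.55
tcp_pos: [555.6, 300.4, 139.4]
tcp_rot: [-0.325, 0.701, 0.095, -0.628]
wrist_force: [-0.7, -0.4, -0.4]
width: 49.7
tcp in rest [-25.4  -1.2   1. ] rot err [-0.001  0.     0.   ] [ 0.49  0.16 -0.32 -0.63 -0.72  1.15] [-0.7 -0.4 -0.4] 49.723093096170054
```

No contact. Close the fingers on the rim, then look.

```bash
python3 -m inch '[{"fingers":-0.25,"linear":[0,0,0],"turn":[0,0,0]},{"fingers":-0.3,"linear":[0,0,0],"turn":[0,0,0]},{"fingers":-0.6,"linear":[0,0,0],"turn":[0,0,0]},{"fingers":-1,"linear":[0,0,0],"turn":[0,0,0]},{"fingers":-1,"linear":[0,0,0],"turn":[0,0,0]},{"fingers":-1,"linear":[0,0,0],"turn":[0,0,0]}]' 60; python3 chk2.py
python3 - <<'E'
from h import *
w=snap('wrist'); cv2.imwrite('pics/w7.png',w['color'])
E
```

```text
time_s: 18.15
tcp_pos: [555.4, 300.4, 138.9]
tcp_rot: [-0.324, 0.701, 0.095, -0.628]
wrist_force: [-1.4, -2.2, 1.1]
width: 31.6
tcp in rest [-25.   -1.    0.7] rot err [-0. -0. -0.] [ 0.49  0.16 -0.32 -0.63 -0.72  1.15] [-1.4 -2.2  1.1] 31.59054611670792
```

View pics/w7.png

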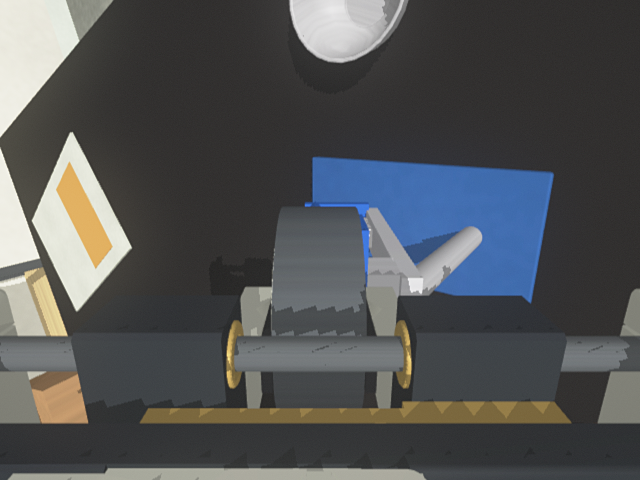

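Picture: the fingers straddle the dial's rim (columns 243–397, row 350), the rear finger is clear of the pad, and the width reads 31.6 mm. I'll lift it out along +ez and measure the dial in hand.

```bash
python3 -m inch '[{"fingers":-1,"linear":[0.14,0.4,0.29],"turn":[0,0,0]},{"fingers":-1,"linear":[0.55,1.5,1.2],"turn":[0,0,0]},{"fingers":-1,"linear":[1.4,3.9,2.9],"turn":[0,0,0]},{"fingers":-1,"linear":[1.7,4.6,6],"turn":[0,0,0]},{"fingers":-1,"linear":[1.7,4.6,10],"turn":[0,0,0]},{"fingers":-1,"linear":[1.7,4.6,14],"turn":[0,0,0]},{"fingers":-1,"linear":[1.7,4.6,16],"turn":[0,0,0]},{"fingers":-1,"linear":[1.7,4.6,16],"turn":[0,0,0]},{"fingers":-1,"linear":[1.7,4.6,16],"turn":[0,0,0]},{"fingers":-1,"linear":[1.7,4.6,16],"turn":[0,0,0]}]' 60
cat > dial.py <<'E'
from h import *
from scipy.optimize import least_squares
S=r.state();T=R.from_quat(np.r_[S['tcp_rot'][1:],S['tcp_rot'][0]]).as_matrix()
w=snap('wrist');p=cloud(w);t=(p-S['tcp_pos'])@T
m=(abs(t[...,1])<13)&(t[...,0]>-75)&(t[...,0]<25)&(t[...,2]<5)&(t[...,2]>-60); m[295:]=0
q=t[m];q=q[~np.isnan(q).any(1)];f=lambda c:np.hypot(q[:,0]-c[0],q[:,2]-c[1])-45
o=least_squares(f,[-36,0],loss='soft_l1');print('n',len(q),'dial centre x,z tool',o.x.round(2),'rms',np.sqrt(np.mean(f(o.x)**2)),'x range',q[:,0].min(),q[:,0].max())
# y edges of the rim
a=(t[...,0]>-50)&(t[...,0]<-25)&(abs(t[...,1])<30)&(t[...,2]<-30)&(t[...,2]>-52);a[295:]=0;print('rim y',np.percentile(t[a][:,1],[1,50,99]).round(1),a.sum())
print(S['tcp_pos'].round(1),S['width'],S['wrist_force'].round(1))
E
python3 dial.py
```

```text
time_s: 19.2
tcp_pos: [571.5, 346.2, 296.5]
tcp_rot: [-0.324, 0.7, 0.094, -0.63]
wrist_force: [0.4, -0.6, -2.2]
width: 31.7
n 6342 dial centre x,z tool [-34.32  -0.3 ] rms 0.506900871946897 x range -73.97724715610566 -24.90253139339367
rim y [-16.3  -0.6  15. ] 1506
[571.5 346.2 296.5] 31.70488680767561 [ 0.4 -0.6 -2.2]
```

```bash
cat > plan3.py <<'E'
from h import *
hh=np.radians(43.1);h=np.array([np.cos(hh),np.sin(hh),0]);zz=np.array([0,0,1.]);T3=np.c_[-zz,-h,np.cross(-zz,-h)]
hs=np.array([540.9,-290.,130.]);Hr=np.c_[h,np.cross(zz,h),zz];col=np.array([26.7,-.2,-.3])
S=r.state();T=R.from_quat(np.r_[S['tcp_rot'][1:],S['tcp_rot'][0]]).as_matrix()
print('collar in hanger',(Hr.T@(S['tcp_pos']+T@col-hs)).round(1),'turn left',R.from_matrix(T3@T.T).as_rotvec().round(3),S['wrist_force'].round(1),S['width'].round(1),S['joints'].round(2))
def go(cmd):
    for off in ([80,0,60],[80,0,14],[40,0,14],[15,0,14],[0,0,14],[0,0,6],[0,0,0]):
        P=hs+Hr@np.array(off)-T3@col;print(off,P.round(1),((P-cmd)/10).round(2))
if __name__=='__main__': go(np.array([572.4,346.43,298.9]))
E
python3 plan3.py
```

```text
Traceback (most recent call last):
  File "plan3.py", line 5, in <module>
    print('collar in hanger',(Hr.T@(S['tcp_pos']+T@col-hs)).round(1),'turn left',R.from_matrix(T3@T.T).as_rotvec().round(3),S['wrist_force'].round(1),S['width'].round(1),S['joints'].round(2))
                                                                                                                                                      ^^^^^^^^^^^^^^^^
AttributeError: 'float' object has no attribute 'round'
```

```bash
sed -i "s/S\['width'\].round(1)/round(S['width'],1)/" plan3.py; python3 plan3.py
```

```text
collar in hanger [471.  450.4 144.8] turn left [-0.515  0.335 -0.461] [ 0.5 -0.  -2.5] 31.9 [ 0.59  0.06 -0.12 -0.44 -0.93  0.82]
[80, 0, 60] [ 599.  -235.3  216.7] [  2.66 -58.17  -8.22]
[80, 0, 14] [ 599.  -235.3  170.7] [  2.66 -58.17 -12.82]
[40, 0, 14] [ 569.8 -262.6  170.7] [ -0.26 -60.9  -12.82]
[15, 0, 14] [ 551.5 -279.7  170.7] [ -2.09 -62.61 -12.82]
[0, 0, 14] [ 540.5 -289.9  170.7] [ -3.19 -63.63 -12.82]
[0, 0, 6] [ 540.5 -289.9  162.7] [ -3.19 -63.63 -13.62]
[0, 0, 0] [ 540.5 -289.9  156.7] [ -3.19 -63.63 -14.22]
```

```bash
python3 -m inch '[{"fingers":-1,"linear":[0,-2,1],"turn":[0,0,0]},{"fingers":-1,"linear":[0,-6,1],"turn":[-0.06,0.04,-0.055]},{"fingers":-1,"linear":[0.2,-10.5,1],"turn":[-0.13,0.085,-0.115]},{"fingers":-1,"linear":[0.4,-15,1],"turn":[-0.2,0.13,-0.18]},{"fingers":-1,"linear":[0.6,-19.5,1],"turn":[-0.26,0.17,-0.23]},{"fingers":-1,"linear":[0.8,-24,1],"turn":[-0.33,0.215,-0.295]},{"fingers":-1,"linear":[1,-28.5,1],"turn":[-0.39,0.255,-0.35]},{"fingers":-1,"linear":[1.2,-33,1],"turn":[-0.46,0.3,-0.41]},{"fingers":-1,"linear":[1.5,-37.5,1],"turn":[-0.515,0.335,-0.461]},{"fingers":-1,"linear":[1.8,-42,1],"turn":[-0.515,0.335,-0.461]},{"fingers":-1,"linear":[2,-46.5,0],"turn":[-0.515,0.335,-0.461]},{"fingers":-1,"linear":[2.3,-51,-2],"turn":[-0.515,0.335,-0.461]},{"fingers":-1,"linear":[2.5,-55,-5],"turn":[-0.515,0.335,-0.461]},{"fingers":-1,"linear":[2.66,-57.5,-7],"turn":[-0.515,0.335,-0.461]},{"fingers":-1,"linear":[2.66,-58.17,-8.22],"turn":[-0.515,0.335,-0.461]},{"fingers":-1,"linear":[2.66,-58.17,-8.22],"turn":[-0.515,0.335,-0.461]},{"fingers":-1,"linear":[2.66,-58.17,-8.22],"turn":[-0.515,0.335,-0.461]},{"fingers":-1,"linear":[2.66,-58.17,-8.22],"turn":[-0.515,0.335,-0.461]}]' 60
python3 plan3.py | head -1; python3 dial.py
cat > stem.py <<'E'
from plan3 import *
# stem seen by scene and top: points in tool frame expected near y,z=0, x 27..117
for n in('scene','top'):
    s=snap(n);p=cloud(s);t=(p-S['tcp_pos'])@T
    m=(t[...,0]>32)&(t[...,0]<114)&(abs(t[...,1])<16)&(abs(t[...,2])<16)
    print(n,m.sum())
    if m.sum()<8: continue
    M=cv2.Rodrigues(s['rvec'])[0];C=-M.T@s['tvec'].ravel()
    # image-based: rays through stem pixels vs nominal axis
    uv=proj(s,[S['tcp_pos']+T@[x,0,0] for x in (32,110)]);print(' axis px',uv.round(1).tolist())
    vs,us=np.where(m);
    A=np.polyfit(us,vs,1) if np.ptp(us)>np.ptp(vs) else np.polyfit(vs,us,1);
    for lo,hi in((32,58),(58,85),(85,114)):
        k=m&(t[...,0]>lo)&(t[...,0]<=hi);print('  seg',lo,k.sum(),t[k].mean(0).round(2), 'px',np.argwhere(k).mean(0)[::-1].round(1),'exp px',proj(s,[S['tcp_pos']+T@[t[k][:,0].mean(),0,0]]).round(1)[0])
    v=T.T@(C-S['tcp_pos']);print(' cam dir tool',(v/np.linalg.norm(v)).round(2), 'dist',np.linalg.norm(v).round())
E
python3 stem.py
```

```text
time_s: 21.05
tcp_pos: [599.9, -234.3, 217.9]
tcp_rot: [-0.281, 0.651, -0.28, -0.648]
wrist_force: [0.1, -0.1, -1.9]
width: 31.5
collar in hanger [81.4 -0.  61.2] turn left [-0.     0.005 -0.002] [ 0.1 -0.1 -1.9] 31.5 [-0.07  0.29 -0.02 -0.   -1.25  0.83]
n 6340 dial centre x,z tool [-35.02   0.51] rms 0.4971352592066131 x range -74.282366765566 -26.241855365143913
rim y [-17.4  -1.5  13.9] 1435
[ 599.9 -234.3  217.9] 31.45851929530382 [ 0.1 -0.1 -1.9]
collar in hanger [81.5  0.  61.4] turn left [-0.     0.005 -0.002] [ 0.   0.4 -1.9] 31.6 [-0.07  0.29 -0.02 -0.   -1.25  0.83]
scene 123
 axis px [[279.0, 293.1], [281.3, 316.4]]
  seg 32 36 [47.29  1.77 -1.7 ] px [278.8 298.7] exp px [279.5 297.9]
  seg 58 40 [71.38  1.41 -0.46] px [279.6 305.5] exp px [280.2 305.2]
  seg 85 47 [100.08   1.29  -0.35] px [280.5 313.8] exp px [281.  313.6]
 cam dir tool [-0.74  0.04 -0.67] dist 882.0
top 10
 axis px [[422.5, 199.8], [415.7, 207.4]]
  seg 32 0 [nan nan nan] px [nan nan] exp px [nan nan]
  seg 58 0 [nan nan nan] px [nan nan] exp px [nan nan]
  seg 85 10 [104.23  -1.91   5.9 ] px [414. 208.] exp px [416.2 206.9]
 cam dir tool [-0.95  0.02  0.33] dist 1067.0stem.py:14: RuntimeWarning: Mean of empty slice.
  k=m&(t[...,0]>lo)&(t[...,0]<=hi);print('  seg',lo,k.sum(),t[k].mean(0).round(2), 'px',np.argwhere(k).mean(0)[::-1].round(1),'exp px',proj(s,[S['tcp_pos']+T@[t[k][:,0].mean(),0,0]]).round(1)[0])
  ret = um.true_divide(
  ret = ret.dtype.type(ret / rcount)
```

```bash
python3 -m inch '[{"fingers":-1,"linear":[0,0,-2],"turn":[0,0,0]},{"fingers":-1,"linear":[0,0,-3.8],"turn":[0,0,0]},{"fingers":-1,"linear":[0,0,-4.6],"turn":[0,0,0]},{"fingers":-1,"linear":[0,0,-4.6],"turn":[0,0,0]},{"fingers":-1,"linear":[0,0,-4.6],"turn":[0,0,0]},{"fingers":-1,"linear":[0,0,-4.6],"turn":[0,0,0]},{"fingers":-1,"linear":[0,0,-4.6],"turn":[0,0,0]},{"fingers":-1,"linear":[0,0,-4.6],"turn":[0,0,0]},{"fingers":-1,"linear":[0,0,-4.6],"turn":[0,0,0]},{"fingers":-1,"linear":[0,0,-4.6],"turn":[0,0,0]},{"fingers":-1,"linear":[0,0,-4.6],"turn":[0,0,0]}]' 60
python3 plan3.py|head -1; python3 dial.py
python3 - <<'E'
from plan3 import *
w=load('wrist');p=cloud(w);hsv=cv2.cvtColor(w['color'],cv2.COLOR_BGR2HSV);cv2.imwrite('pics/w8.png',w['color'])
org=(abs(hsv[...,0].astype(int)-13)<9)&(hsv[...,1]>120)&(p[...,2]>115)&(np.hypot(p[...,0]-540,p[...,1]+290)<60)
n,l,st,ce=cv2.connectedComponentsWithStats(org.astype(np.uint8))
for i in range(1,n):
    if st[i,4]>15: print('or',st[i],'plane',(Hr.T@(onplane(w,ce[i],135)[0]-hs)).round(1),'cloud',(Hr.T@(p[l==i].mean(0)-hs)).round(1))
q=(p-hs)@Hr;m=(abs(q[...,2])<5)&(q[...,0]>-25)&(q[...,0]<32)&(abs(q[...,1])<40)
print(m.sum(),'y ext',np.percentile(q[m][:,1],[.5,99.5]).round(1),'x max',np.percentile(q[m][:,0],99.5).round(1))
for x0 in range(-6,26,4):
    y=np.sort(q[m&(abs(q[...,0]-x0)<2)][:,1]); 
    if len(y)>10:
        g=np.diff(y);k=np.where(g>5)[0];print(x0,len(y),y[[0,-1]].round(1),[(y[j].round(1),y[j+1].round(1)) for j in k])
E
```

```text
time_s: 22.3
tcp_pos: [599.0, -235.3, 170.7]
tcp_rot: [-0.282, 0.65, -0.281, -0.648]
wrist_force: [0.0, -0.8, -2.3]
width: 31.7
collar in hanger [80.1 -0.1 14. ] turn left [-0.001  0.003 -0.001] [ 0.  -0.8 -2.3] 31.7 [-0.07  0.32 -0.09 -0.   -1.16  0.83]
n 6337 dial centre x,z tool [-34.99   0.52] rms 0.49721401985330826 x range -74.64200210183233 -25.830191522378882
rim y [-17.4  -1.7  13.9] 1428
[ 599.  -235.3  170.7] 31.663159135920043 [ 0.  -0.8 -2.3]
collar in hanger [80.1 -0.1 14. ] turn left [-0.001  0.003 -0.001] [ 1.2  0.7 -1.7] 31.6 [-0.07  0.32 -0.09 -0.   -1.16  0.83]
or [409 211  13  28 299] plane [ 22.6 -18.5   5. ] cloud [ 22.3 -18.2   4. ]
or [471 211  22  80 961] plane [-19.8  -1.9   5. ] cloud [-20.4  -1.2   3.7]
or [405 263  13  28 279] plane [22.7 15.6  5. ] cloud [22.4 16.1  3.9]
or [ 445  402  126   21 2327] plane [-53.1 120.1   5. ] cloud [ 43.1 -22.8 169.4]
5367 y ext [-26.6  25.4] x max 27.4
-6 348 [-26.5  25.8] [(np.float64(-8.0), np.float64(7.4))]
-2 347 [-26.7  26.1] [(np.float64(-9.2), np.float64(7.6))]
2 344 [-26.7  25.1] [(np.float64(-9.3), np.float64(7.8))]
6 347 [-26.7  24.9] [(np.float64(-9.2), np.float64(7.6))]
10 344 [-26.8  25.3] [(np.float64(-9.3), np.float64(7.6))]
14 340 [-26.6  25.3] [(np.float64(-9.3), np.float64(7.7))]
18 245 [-26.8  25.5] [(np.float64(-9.1), np.float64(7.7))]
22 352 [-26.8  25.6] [(np.float64(-9.4), np.float64(7.6))]
```

```bash
python3 -m inch '[{"fingers":-1,"linear":[-1.4,-1.4,0],"turn":[0,0,0]},{"fingers":-1,"linear":[-2.9,-2.8,0],"turn":[0,0,0]},{"fingers":-1,"linear":[-3.6,-3.5,0],"turn":[0,0,0]},{"fingers":-1,"linear":[-4.2,-4.06,0],"turn":[0,0,0]},{"fingers":-1,"linear":[-4.68,-4.51,0],"turn":[0,0,0]},{"fingers":-1,"linear":[-4.68,-4.51,0],"turn":[0,0,0]},{"fingers":-1,"linear":[-4.68,-4.51,0],"turn":[0,0,0]},{"fingers":-1,"linear":[-4.68,-4.51,0],"turn":[0,0,0]},{"fingers":-1,"linear":[-4.68,-4.51,0],"turn":[0,0,0]},{"fingers":-1,"linear":[-4.68,-4.51,0],"turn":[0,0,0]}]' 60
cat > f.py <<'E'
from plan3 import *
F=np.mean([r.state()['wrist_force'] for _ in range(5)],0);print('force hanger axes',(Hr.T@F).round(2), 'torque',(Hr.T@r.state()['ft_torque']).round(3))
E
python3 f.py
```

```text
time_s: 23.35
tcp_pos: [552.5, -280.1, 170.6]
tcp_rot: [-0.281, 0.65, -0.28, -0.648]
wrist_force: [0.7, -0.6, -2.0]
width: 31.8
collar in hanger [15.5 -1.  13.9] turn left [-0.001  0.003 -0.001] [ 0.7 -0.6 -2. ] 31.8 [-0.16  0.28 -0.15 -0.   -1.14  0.91]
force hanger axes [ 0.08 -0.96 -1.99] torque [-0.01   0.012 -0.023]
```

```bash
python3 -m inch '[{"fingers":-1,"linear":[-0.5,-0.47,0],"turn":[0,0,0]},{"fingers":-1,"linear":[-1.0,-0.94,0],"turn":[0,0,0]},{"fingers":-1,"linear":[-1.11,-1.04,0],"turn":[0,0,0]},{"fingers":-1,"linear":[-1.11,-1.04,0],"turn":[0,0,0]},{"fingers":-1,"linear":[-1.11,-1.04,0],"turn":[0,0,0]},{"fingers":-1,"linear":[-1.11,-1.04,0],"turn":[0,0,0]},{"fingers":-1,"linear":[-1.11,-1.04,0],"turn":[0,0,0]}]' 60; python3 f.py
echo LEFT; python3 -m inch '[{"fingers":-1,"linear":[-0.1,0.11,0],"turn":[0,0,0]},{"fingers":-1,"linear":[-0.2,0.22,0],"turn":[0,0,0]},{"fingers":-1,"linear":[-0.2,0.22,0],"turn":[0,0,0]},{"fingers":-1,"linear":[-0.2,0.22,0],"turn":[0,0,0]},{"fingers":-1,"linear":[-0.2,0.22,0],"turn":[0,0,0]}]' 60; python3 f.py
echo RIGHT; python3 -m inch '[{"fingers":-1,"linear":[0.2,-0.22,0],"turn":[0,0,0]},{"fingers":-1,"linear":[0.4,-0.44,0],"turn":[0,0,0]},{"fingers":-1,"linear":[0.4,-0.44,0],"turn":[0,0,0]},{"fingers":-1,"linear":[0.4,-0.44,0],"turn":[0,0,0]},{"fingers":-1,"linear":[0.4,-0.44,0],"turn":[0,0,0]}]' 60; python3 f.py
```

```text
time_s: 24.05
tcp_pos: [541.3, -290.7, 170.6]
tcp_rot: [-0.282, 0.65, -0.28, -0.648]
wrist_force: [-0.4, 0.1, -1.7]
width: 31.8
collar in hanger [ 0.1 -1.1 13.9] turn left [-0.001  0.003 -0.001] [-0.4  0.1 -1.7] 31.8 [-0.18  0.27 -0.16 -0.   -1.14  0.93]
force hanger axes [-0.2   0.31 -1.72] torque [0.033 0.002 0.019]
LEFT
time_s: 24.55
tcp_pos: [540.0, -289.1, 170.9]
tcp_rot: [-0.281, 0.65, -0.281, -0.647]
wrist_force: [3.7, -3.9, -5.4]
width: 31.8
collar in hanger [ 0.2  0.9 14.2] turn left [ 0.     0.004 -0.001] [ 3.7 -3.9 -5.4] 31.8 [-0.17  0.27 -0.16 -0.   -1.14  0.93]
force hanger axes [ 0.01 -5.36 -5.4 ] torque [-2.409  0.286 -0.012]
RIGHT
time_s: 25.05
tcp_pos: [543.0, -292.8, 170.6]
tcp_rot: [-0.282, 0.65, -0.28, -0.648]
wrist_force: [0.4, 0.9, -2.1]
width: 31.9
collar in hanger [-0.2 -3.8 13.9] turn left [-0.001  0.002 -0.001] [ 0.4  0.9 -2.1] 31.9 [-0.18  0.28 -0.15 -0.   -1.14  0.93]
force hanger axes [ 0.91  0.38 -2.06] torque [ 0.017 -0.008  0.022]
```

```bash
python3 -m inch '[{"fingers":-1,"linear":[0.07,-0.07,0],"turn":[0,0,0]},{"fingers":-1,"linear":[0.07,-0.07,0],"turn":[0,0,0]},{"fingers":-1,"linear":[0.07,-0.07,0],"turn":[0,0,0]},{"fingers":-1,"linear":[0.07,-0.07,0],"turn":[0,0,0]}]' 60; python3 f.py
python3 -m inch '[{"fingers":-1,"linear":[0.07,-0.07,0],"turn":[0,0,0]},{"fingers":-1,"linear":[0.07,-0.07,0],"turn":[0,0,0]},{"fingers":-1,"linear":[0.07,-0.07,0],"turn":[0,0,0]},{"fingers":-1,"linear":[0.07,-0.07,0],"turn":[0,0,0]}]' 60; python3 f.py
```

```text
time_s: 25.45
tcp_pos: [543.7, -293.5, 170.6]
tcp_rot: [-0.282, 0.65, -0.28, -0.648]
wrist_force: [-0.5, 1.3, -1.5]
width: 31.8
collar in hanger [-0.1 -4.8 13.9] turn left [-0.001  0.002 -0.001] [-0.5  1.3 -1.5] 31.8 [-0.18  0.28 -0.15 -0.   -1.14  0.93]
force hanger axes [ 0.49  1.31 -1.55] torque [ 0.566 -0.032 -0.003]
time_s: 25.85
tcp_pos: [543.9, -293.8, 170.5]
tcp_rot: [-0.282, 0.649, -0.28, -0.649]
wrist_force: [-2.4, 4.9, 1.9]
width: 31.7
collar in hanger [-0.1 -5.2 13.8] turn left [-0.001  0.002 -0.001] [-2.4  4.9  1.9] 31.7 [-0.18  0.28 -0.15 -0.   -1.14  0.93]
force hanger axes [1.56 5.21 1.92] torque [ 2.302 -0.261  0.004]
```

```bash
python3 -m inch '[{"fingers":-1,"linear":[-0.26,0.28,0],"turn":[0,0,0]},{"fingers":-1,"linear":[-0.26,0.28,0],"turn":[0,0,0]},{"fingers":-1,"linear":[-0.26,0.28,0],"turn":[0,0,0]},{"fingers":-1,"linear":[-0.26,0.28,0],"turn":[0,0,0]}]' 60; python3 f.py
for k in 1; do python3 -m inch '[{"fingers":-1,"linear":[-0.15,-0.14,0],"turn":[0,0,0]},{"fingers":-1,"linear":[-0.22,-0.205,0],"turn":[0,0,0]},{"fingers":-1,"linear":[-0.22,-0.205,0],"turn":[0,0,0]},{"fingers":-1,"linear":[-0.22,-0.205,0],"turn":[0,0,0]},{"fingers":-1,"linear":[-0.22,-0.205,0],"turn":[0,0,0]}]' 60; python3 f.py; done
python3 -m inch '[{"fingers":-1,"linear":[-0.08,-0.075,0],"turn":[0,0,0]},{"fingers":-1,"linear":[-0.08,-0.075,0],"turn":[0,0,0]},{"fingers":-1,"linear":[-0.08,-0.075,0],"turn":[0,0,0]},{"fingers":-1,"linear":[-0.08,-0.075,0],"turn":[0,0,0]}]' 60; python3 f.py
```

```text
time_s: 26.25
tcp_pos: [542.2, -291.7, 170.8]
tcp_rot: [-0.282, 0.65, -0.281, -0.648]
wrist_force: [0.6, 0.1, -2.8]
width: 31.7
collar in hanger [ 0.1 -2.5 14.1] turn left [-0.     0.003 -0.001] [ 0.6  0.1 -2.8] 31.7 [-0.18  0.27 -0.16 -0.   -1.14  0.93]
force hanger axes [ 0.5  -0.33 -2.77] torque [0.021 0.003 0.03 ]
time_s: 26.75
tcp_pos: [539.8, -293.6, 170.7]
tcp_rot: [-0.282, 0.65, -0.281, -0.648]
wrist_force: [-0.0, -0.3, -2.5]
width: 31.4
collar in hanger [-3.  -2.2 14. ] turn left [-0.001  0.003 -0.001] [-0.  -0.3 -2.5] 31.4 [-0.18  0.27 -0.16 -0.   -1.14  0.94]
force hanger axes [-0.21 -0.2  -2.54] torque [ 0.032  0.004 -0.037]
time_s: 27.15
tcp_pos: [538.9, -294.4, 170.7]
tcp_rot: [-0.282, 0.65, -0.281, -0.648]
wrist_force: [0.7, -0.4, -1.7]
width: 31.9
collar in hanger [-4.2 -2.2 14. ] turn left [-0.001  0.003 -0.001] [ 0.7 -0.4 -1.7] 31.9 [-0.18  0.27 -0.16 -0.   -1.14  0.94]
force hanger axes [ 0.29 -0.77 -1.66] torque [ 0.057  0.    -0.007]
```

```bash
python3 -m inch '[{"fingers":-1,"linear":[-0.08,-0.075,0],"turn":[0,0,0]},{"fingers":-1,"linear":[-0.08,-0.075,0],"turn":[0,0,0]},{"fingers":-1,"linear":[-0.08,-0.075,0],"turn":[0,0,0]},{"fingers":-1,"linear":[-0.08,-0.075,0],"turn":[0,0,0]}]' 60; python3 f.py
python3 -m inch '[{"fingers":-1,"linear":[-0.08,-0.075,0],"turn":[0,0,0]},{"fingers":-1,"linear":[-0.08,-0.075,0],"turn":[0,0,0]},{"fingers":-1,"linear":[-0.08,-0.075,0],"turn":[0,0,0]},{"fingers":-1,"linear":[-0.08,-0.075,0],"turn":[0,0,0]}]' 60; python3 f.py
```

```text
time_s: 27.55
tcp_pos: [538.7, -294.6, 170.7]
tcp_rot: [-0.282, 0.65, -0.28, -0.648]
wrist_force: [2.2, 4.2, -2.1]
width: 31.7
collar in hanger [-4.5 -2.2 14. ] turn left [-0.001  0.004 -0.001] [ 2.2  4.2 -2.1] 31.7 [-0.18  0.27 -0.16 -0.   -1.14  0.94]
force hanger axes [ 4.5   1.59 -2.12] torque [ 0.431 -2.244  0.014]
time_s: 27.95
tcp_pos: [538.5, -294.8, 170.7]
tcp_rot: [-0.282, 0.65, -0.28, -0.648]
wrist_force: [4.4, 7.2, -1.2]
width: 31.5
collar in hanger [-4.7 -2.3 14. ] turn left [-0.002  0.005 -0.001] [ 4.4  7.2 -1.2] 31.5 [-0.19  0.27 -0.16 -0.   -1.14  0.94]
force hanger axes [ 8.14  2.26 -1.24] torque [ 0.704 -3.573 -0.062]
```

```bash
python3 -m inch '[{"fingers":-1,"linear":[0.2,0.19,0],"turn":[0,0,0]},{"fingers":-1,"linear":[0.38,0.36,0],"turn":[0,0,0]},{"fingers":-1,"linear":[0.38,0.36,0],"turn":[0,0,0]},{"fingers":-1,"linear":[0.38,0.36,0],"turn":[0,0,0]},{"fingers":-1,"linear":[0.38,0.36,-0.3],"turn":[0,0,0]},{"fingers":-1,"linear":[0.38,0.36,-0.6],"turn":[0,0,0]},{"fingers":-1,"linear":[0.38,0.36,-0.8],"turn":[0,0,0]},{"fingers":-1,"linear":[0.38,0.36,-1.0],"turn":[0,0,0]},{"fingers":-1,"linear":[0.38,0.36,-1.0],"turn":[0,0,0]},{"fingers":-1,"linear":[0.38,0.36,-1.0],"turn":[0,0,0]},{"fingers":-1,"linear":[0.38,0.36,-1.0],"turn":[0,0,0]}]' 60; python3 f.py
```

```text
time_s: 29.05
tcp_pos: [541.2, -292.3, 160.8]
tcp_rot: [-0.282, 0.65, -0.28, -0.648]
wrist_force: [-0.3, -0.2, -1.4]
width: 31.8
collar in hanger [-1.  -2.2  4.1] turn left [-0.     0.003 -0.001] [-0.3 -0.2 -1.4] 31.8 [-0.18  0.28 -0.17 -0.   -1.12  0.93]
force hanger axes [-0.36  0.09 -1.42] torque [ 0.095 -0.036 -0.007]
```

```bash
python3 -m inch '[{"fingers":-1,"linear":[0,0,-0.15],"turn":[0,0,0]},{"fingers":-1,"linear":[0,0,-0.3],"turn":[0,0,0]},{"fingers":-1,"linear":[0,0,-0.3],"turn":[0,0,0]},{"fingers":-1,"linear":[0,0,-0.3],"turn":[0,0,0]},{"fingers":-1,"linear":[0,0,-0.3],"turn":[0,0,0]}]' 60; python3 f.py;  python3 -m inch '[{"fingers":-1,"linear":[0,0,-0.1],"turn":[0,0,0]},{"fingers":-1,"linear":[0,0,-0.1],"turn":[0,0,0]},{"fingers":-1,"linear":[0,0,-0.1],"turn":[0,0,0]},{"fingers":-1,"linear":[0,0,-0.1],"turn":[0,0,0]}]' 60; python3 f.py
```

```text
time_s: 29.55
tcp_pos: [541.2, -292.2, 157.7]
tcp_rot: [-0.282, 0.65, -0.28, -0.648]
wrist_force: [0.3, -0.9, -2.0]
width: 32.0
collar in hanger [-1.1 -2.2  1. ] turn left [-0.001  0.003 -0.001] [ 0.3 -0.9 -2. ] 32.0 [-0.18  0.28 -0.17 -0.   -1.11  0.93]
force hanger axes [-0.37 -0.84 -1.95] torque [ 0.018 -0.006  0.012]
time_s: 29.95
tcp_pos: [541.1, -292.2, 156.7]
tcp_rot: [-0.282, 0.65, -0.281, -0.648]
wrist_force: [0.7, -1.1, -2.0]
width: 31.7
collar in hanger [-1.1 -2.1 -0. ] turn left [-0.001  0.003 -0.001] [ 0.7 -1.1 -2. ] 31.7 [-0.18  0.28 -0.18 -0.   -1.11  0.93]
force hanger axes [-0.22 -1.24 -1.98] torque [ 0.019 -0.006  0.02 ]
```

```bash
python3 -m inch '[{"fingers":-1,"linear":[0,0,-0.08],"turn":[0,0,0]},{"fingers":-1,"linear":[0,0,-0.08],"turn":[0,0,0]},{"fingers":-1,"linear":[0,0,-0.08],"turn":[0,0,0]},{"fingers":-1,"linear":[0,0,-0.08],"turn":[0,0,0]}]' 60; python3 f.py;  python3 -m inch '[{"fingers":-1,"linear":[0,0,-0.08],"turn":[0,0,0]},{"fingers":-1,"linear":[0,0,-0.08],"turn":[0,0,0]},{"fingers":-1,"linear":[0,0,-0.08],"turn":[0,0,0]},{"fingers":-1,"linear":[0,0,-0.08],"turn":[0,0,0]}]' 60; python3 f.py
```

```text
time_s: 30.35
tcp_pos: [541.1, -292.3, 155.9]
tcp_rot: [-0.282, 0.65, -0.281, -0.648]
wrist_force: [0.1, 0.5, -2.3]
width: 31.7
collar in hanger [-1.1 -2.1 -0.8] turn left [-0.001  0.003 -0.001] [ 0.1  0.5 -2.3] 31.7 [-0.18  0.28 -0.18 -0.   -1.11  0.93]
force hanger axes [ 0.43  0.34 -2.27] torque [ 0.082 -0.007  0.057]
time_s: 30.75
tcp_pos: [541.2, -292.3, 155.3]
tcp_rot: [-0.282, 0.65, -0.28, -0.648]
wrist_force: [-0.6, -0.1, 0.5]
width: 32.2
collar in hanger [-1.1 -2.3 -1.4] turn left [-0.     0.003 -0.001] [-0.6 -0.1  0.5] 32.2 [-0.18  0.28 -0.18 -0.   -1.11  0.93]
force hanger axes [-0.5   0.39  0.49] torque [ 0.305  0.024 -0.001]
```

The collar landed at -1.3 mm by my estimate, so it is on the fork face and not on a ridge. Release.

```bash
python3 -m inch '[{"fingers":-0.2,"linear":[0,0,0],"turn":[0,0,0]},{"fingers":-0.1,"linear":[0,0,0],"turn":[0,0,0]},{"fingers":0.13,"linear":[0,0,0],"turn":[0,0,0]},{"fingers":0.13,"linear":[0,0,0],"turn":[0,0,0]},{"fingers":0.13,"linear":[0,0,0],"turn":[0,0,0]},{"fingers":0.13,"linear":[0,0,0],"turn":[0,0,0]}]' 60; python3 f.py; python3 dial.py
python3 -m inch '[{"fingers":0.13,"linear":[0,0,1],"turn":[0,0,0]},{"fingers":0.13,"linear":[0,0,3],"turn":[0,0,0]},{"fingers":0.13,"linear":[0,0,6],"turn":[0,0,0]},{"fingers":0.13,"linear":[0,0,10],"turn":[0,0,0]},{"fingers":0.13,"linear":[0,0,14],"turn":[0,0,0]},{"fingers":0.13,"linear":[-3,5,16],"turn":[0,0,0]},{"fingers":0.13,"linear":[-6,10,16],"turn":[0,0,0]},{"fingers":0.13,"linear":[-9,15,16],"turn":[0,0,0]},{"fingers":0.13,"linear":[-9,15,16],"turn":[0,0,0]},{"fingers":0.13,"linear":[-9,15,16],"turn":[0,0,0]},{"fingers":0.13,"linear":[-9,15,16],"turn":[0,0,0]}]'
python3 - <<'E'
from plan3 import *
s=snap('scene');p=cloud(s);q=(p-hs)@Hr;hsv=cv2.cvtColor(s['color'],cv2.COLOR_BGR2HSV)
m=(q[...,2]>5)&(q[...,2]<115)&(abs(q[...,0])<30)&(abs(q[...,1])<50);f=q[m];print(m.sum(),'z',np.percentile(f[:,2],[1,99]).round(1),'y',np.percentile(f[:,1],[1,99]).round(1))
k=m&(hsv[...,2]>150)&(hsv[...,1]<50)&(q[...,2]>18);g=q[k]
if len(g)>30:
    e=np.linalg.eigh(np.cov((g-g.mean(0)).T))[1][:,0];print('face',len(g),g.mean(0).round(1),'normal',(e*np.sign(e[0])).round(3))
c=s['color'];a=cv2.resize(c[230:390,170:330],(480,480),interpolation=cv2.INTER_CUBIC);t=snap('top')['color'];b=cv2.resize(t[120:300,160:520],(480,240));t2=cv2.resize(t[190:300,380:500],(320,240))
im=np.zeros((480,800,3),np.uint8);im[:,:480]=a;im[:240,480:]=t2;im[240:453,480:]=cv2.resize(b,(320,213));cv2.imwrite('pics/fin.png',im)
E
```

```text
time_s: 31.35
tcp_pos: [541.1, -292.3, 155.0]
tcp_rot: [-0.282, 0.65, -0.281, -0.648]
wrist_force: [-0.5, 0.4, -1.0]
width: 49.6
collar in hanger [-1.1 -2.1 -1.7] turn left [-0.001  0.003 -0.001] [-0.5  0.4 -1. ] 49.6 [-0.18  0.28 -0.18 -0.   -1.11  0.93]
force hanger axes [-0.07  0.68 -1.01] torque [ 0.011 -0.025  0.025]
n 6184 dial centre x,z tool [-35.16   1.19] rms 0.5038446476587077 x range -74.46995597130658 -27.696911367601928
rim y [-17.7  -2.   13.7] 1405
[ 541.1 -292.3  155. ] 49.56652835259543 [-0.5  0.4 -1. ]
time_s: 32.5
tcp_pos: [451.2, -141.8, 316.4]
tcp_rot: [-0.281, 0.651, -0.28, -0.647]
wrist_force: [-0.7, 0.8, 0.1]
width: 49.5
collar in hanger [ 36.1 169.1 159.7] turn left [-0.001  0.005 -0.003] [-0.7  0.8  0.1] 49.5 [ 0.11 -0.05 -0.2   0.   -1.42  0.64]
849 z [  5.4 107.6] y [-44.6  28.7]
```

View pics/fin.png

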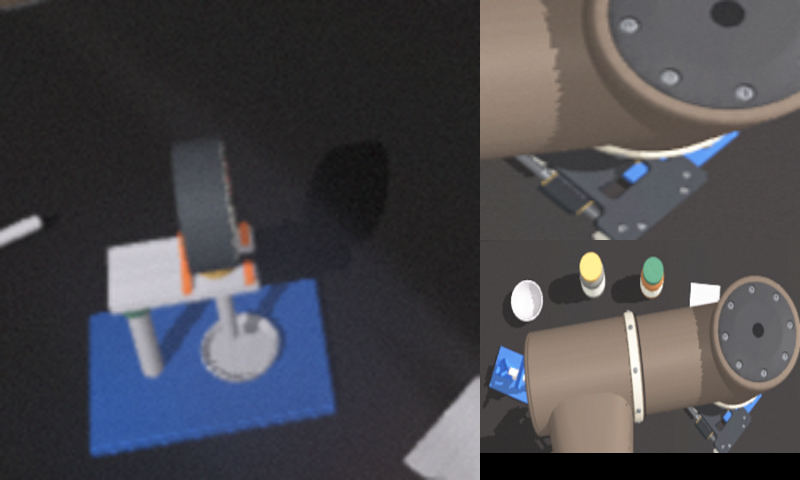

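The last picture shows the thermometer upright in the fork at about (210,205). The collar is between the ridges, the face is towards the open mouth and the stem hangs over the dish. The dial top is 107.6 mm above the fork (106 expected when fully down). Bowl and jars stand where they were.

```bash
python3 -c "
from bench import close_job
print(close_job())"
```

```text
the job is handed in; nothing more can be done
None
```

The thermometer was laid in the sloping rest and let go. I then took it again by the rim, hung it in the fork and let go. The job was handed in at about 32.5 s of the 72 s allowed.

**First grasp missed:** the fingers closed above the stem. Camera depth showed the real finger tips about 34 mm behind the reported TCP, so I allowed for that and the second try held. Nothing was disturbed.

**Rest:** after release the face normal matched the rest's, and the stem lay in the groove. The collar was about 1.5 mm from the estimated seat.

**Hanger:**
- My camera position for the seat disagreed with touch by about 2 mm sideways and 1 mm along the fork. I centred the stem by gently probing the slot, which gave side forces up to about 8 N.
- The collar then met the fork about 1.3 mm below my estimated height, so it was not on a ridge.
- The final picture shows it upright, collar between the ridges, face towards the open side. The dial top is 107.6 mm above the fork, where 106 mm is expected.

**Not fully checked:**
- The automatic check of the face normal at the hanger found too few pixels. The facing is judged from the picture alone.
- The bowl and jars look unmoved by eye. The scraper was only partly visible in the last picture and I took no measurement of it. The arm carried nothing low near it.

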